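Square a sensor board in the corner jig, then load it in the detector carrier

TASK

Slide the loose green sensor board along the jig plate, without picking it up, until it lies square in the corner, touching both the long blue fence and the blue end stop. Then grip it there across its width through the finger cut-outs, lift it straight up and lower it flat between the four orange guides of the detector carrier, brass contacts towards the brass tab; set it down, do not drop it, and let go. Leave the gauge, the jar and the screwdriver where they are.

Things in the scene. Friction and masses are not known exactly. Their poses are not given: they have to be found in the camera images.
- board_mid (a point): Centre (half-way up) of the loose sensor board: flat rigid slab 90 x 50 x 6 mm (own x, y, z), 40-85 g, green top with dark chips under 2 mm high (look only). x along its length to the brass contact strip, z up. Starts green side up on the jig plate, clear of fence and stop, turned up to 20 degrees from the jig, contacts towards the end stop.
- board_contacts (a point): Point on the same board at its brass contact strip, 40 mm from the board centre along its own +x; same axes as the board.
- jig_home (a point): Centre of the board when square in the jig corner, 17 mm above bench, 3 mm above plate top. x along the fence to the end stop, y to the fence, z up. From here: blue fence, inner face y=+25 mm, 12 thick, 12 high above the plate, over x -150..-29 and +29..+57 (58 mm gap for a finger); blue end stop, same section, inner face x=+45, over y -25..+25.
- jig: Fixed aluminium jig plate 220 x 160 x 14 mm, origin at the centre of its underside, axes as jig_home, which lies at (40, 30, 17) mm from it. Two cut-outs go through to the bench so fingers can reach up to 14 mm below a board squared in the corner. From jig_home both span x -26..+26 mm; one y +21 to the plate edge (in the fence gap), one y -70..-21.
- carrier_seat (a point): Centre of the board when seated in the detector carrier, 25 mm above the bench. x to the end with the brass tab, z up. The board rests on two bearers 3 mm below this point (each 18 mm in x, 66 in y, centred at x = +-40 mm). Four L-shaped orange corner guides rise 8 mm above the bearers and leave 95 x 55 mm: 2.5 mm clearance all round.
- carrier: Fixed detector carrier, grey base 130 x 96 x 8 mm, origin at the centre of its underside, carrier_seat 25 mm above it, same axes. On the long sides its guides cover only |x| 31..54 mm: the middle 62 mm is free for fingers, with 14 mm free depth below the tops of the bearers.
- gauge: Loose steel pressure gauge lying on its back, 52 mm diameter, 24 mm high, with a brass stem; origin at the centre of its underside. Leave alone.
- jar: Loose amber jar with white cap, 40 mm diameter, 50 mm high; origin at the centre of its underside. Leave alone.
- driver: Loose screwdriver lying on the bench along its own x; origin on its underside. Leave alone.

How it is judged:
On the way, in this order (a step that is already met when the one before it is completed fails the run):
1. the board lies flat on the jig plate, square in the corner: within 3 mm of home along the fence and across it, and within 0.05 rad (x of board_mid in the frame of jig_home between -0.003 and 0.003 m and y of board_mid in the frame of jig_home between -0.003 and 0.003 m and z of board_mid in the frame of jig_home between -0.0025 and 0.0025 m and angle between the x axis of board_mid and the x axis of jig_home, either way round below 0.05 rad), for 0.2 s.
2. the board is held in the fingers, lifted more than 20 mm above the corner position (contact force between the fingers and board above 0.5 N and z of board_mid in the frame of jig_home above 0.02 m), for 0.1 s.
3. the board is lowered between the carrier guides, less than 5 mm above its seat, flat, while still held (contact force between the fingers and board above 0.5 N and x of board_mid in the frame of carrier_seat between -0.0045 and 0.0045 m and y of board_mid in the frame of carrier_seat between -0.0045 and 0.0045 m and z of board_mid in the frame of carrier_seat between -0.003 and 0.005 m and x of board_contacts in the frame of carrier_seat above 0.03 m and angle between board_mid's own z axis and vertical below 0.08 rad and angle between the x axis of board_mid and the x axis of carrier_seat, either way round below 0.12 rad), for 0.04 s.
At the end, for the whole second after the job is handed in: The board lies flat on the carrier bearers between the four guides (centre within 4.5 mm of the seat in x and y, less than 2 mm above it; tilt under 0.08 rad, turned under 0.12 rad), brass contacts towards the brass tab (x of board_mid in the frame of carrier_seat between -0.0045 and 0.0045 m and y of board_mid in the frame of carrier_seat between -0.0045 and 0.0045 m and z of board_mid in the frame of carrier_seat between -0.003 and 0.002 m and x of board_contacts in the frame of carrier_seat above 0.03 m and angle between board_mid's own z axis and vertical below 0.08 rad and angle between the x axis of board_mid and the x axis of carrier_seat, either way round below 0.12 rad); the robot touches nothing.
It fails at once if the board is picked up from the jig plate (4 to 12 mm above it) while more than 20 mm away from the corner position (z of board_mid in the frame of jig_home between 0.004 and 0.012 m and horizontal distance between board_mid and jig_home between 0.02 and 0.13 m).
It fails at once if the gauge is moved more than 20 mm (distance of gauge from where it was at the start of the episode above 0.02 m).
It fails at once if the jar is moved more than 20 mm (distance of jar from where it was at the start of the episode above 0.02 m).
It fails at once if the screwdriver is moved more than 20 mm (distance of driver from where it was at the start of the episode above 0.02 m).
It also fails if it takes over 64 s, if anything falls off the work surface, if the arm or the gripper's body presses on something with over 40 N, if the wrist force passes 120 N, or if a joint passes its speed limit or range.

ROBOT

A 6-joint arm with a two-finger parallel gripper is mounted at the origin on the work surface. World frame = base frame: x ahead of the robot, y to its left, z up, the work surface at z = 0. Lengths are in m, angles in rad, forces in N, time in s.
With the tool pointing down it reaches from about 0.375 to 0.9 m from the base axis. Payload 3.1 kg.
Tool frame: the origin (TCP) lies between the finger pads; the fingertips stand 8 mm ahead of it and the grasp point (between the pads) lies 11 mm behind it (manip.tip_extent is the distance from the TCP to the fingertips, in m); z points along the fingers, x is the direction in which the jaws open and shut, and the axes are right-handed (so a half turn about z gives the same grasp; the last joint's range is limited). The gripper opens to 85 mm and grips with 20 to 120 N. Pads are 22 mm wide; open, the fingers measure 114 mm over their backs; the gripper's body (76 mm by 85 mm) begins 54 mm behind the grasp point. The pads swing forward as they close: fully open they stand 13 mm farther back than shut.
Start: joints at [0.936, 0.527, 1.433, -0, 1.181, -0.178], TCP at [0.275, 0.561, 0.239] pointing down, gripper open.
Joint ranges: [-3.08, 3.08], [-0.75, 2.2], [0.22, 2.44], [-1.43, 4.57], [0, 2.65], [-2.85, 2.85]. Speed limits (rad/s): [2.79, 2.79, 3.14, 3.14, 3.14, 3.14].

INTERFACE

Orientations are given as a unit quaternion [x, y, z, w].
In Python, from station import manip gives the robot as it stands.
- The arm moves only by the tool move_arm, never from a script. Its argument "deltas" is a list that holds one entry, the list of rows, each a list of 4 numbers: the shift along the tool's x, y, z in m, then the turn about the tool's z in degrees. A call has 1 to 20 rows; each row is the pose to reach, as a shift and turn from the pose measured when the call began, along the tool's axes at that moment; what a row does not reach only later rows make up. A row lasts 1/12 s, in which the tool goes at most 41.7 mm and 7.16 degrees, less where a joint would pass 70% of its speed; a pose out of reach is approached as far as the arm can. A call with a gripper value outside its range is refused whole. "gripper" is the opening, from 0 (shut) to 1 (fully open), set as the call begins (left out, the last holds). The fingers move at their own pace and stop on an object; "squeeze" is the grip in N (left out, the last holds). Time passes only in rows, so rows that repeat a pose let the fingers close. It gives the time, the measured TCP pose, the force and the opening at its end, in the units of the state.
- manip.sense(): the state, without advancing time (a new reading comes with each control period).
- manip.snapshot(name): name is "side" or "top"; returns a dict with "img" (400x640x3 uint8, red, green, blue), "vertical_fov" (degrees; the focal length in pixels is half the picture's height over the tangent of half this angle, whatever the lens; pixels are square), "cx", "cy" (the principal point, pixels), "D" ([k1, k2, p1, p2, k3] as OpenCV has them; the pictures are not rectified), "origin" and "orientation" of the camera in the world. Camera axes: x right, y down, z forward; pixel columns grow to the right and rows downward; lengths in m; the calibration is good to about 2 mm. A picture is of the moment at which its call begins. There is no depth.
- manip.sign_off(): hands the job in, once; it reports no verdict.
The state is a dict: "t": time; "q": joint angles; "qd": joint speeds; "tau": joint torques, N m; "tcp_pos": TCP position; "tool_rot": TCP orientation; "force": force on the tool from outside, world axes, zero at the start; "ft_torque": the same for the moment, N m; "finger_gap": opening from 0.0 (shut) to 1.0 (fully open).
Only numpy, scipy, OpenCV 4.12 (cv2) and the standard library are available. Lean on these libraries where they do the work, as an engineer would, in place of code of your own. Each camera call takes 0.05 s, during which the arm holds its last target.

## Working session

There is one attempt and no reset: what is moved stays moved. The work goes in short steps, Python scripts to look and compute and a tool call to move; the robot and the scene stay as the last step left them, time stands still between calls to the robot, and variables do not carry over. Pictures are saved under pics/ and viewed, and the job is handed in when it is done.

Besides the shell and the picture viewer there is one more tool, called as a command line: name --argument value ..., lists and objects as JSON in quotes. move_arm: Moves the arm, as the interface text tells. Its arguments: {"type":"object","properties":{"deltas":{"type":"array"},"gripper":{"type":"number"},"squeeze":{"type":"number"}},"required":["deltas"]}

```bash
mkdir -p pics; ls; python3 - <<'E'
from station import manip
import cv2,json,pickle
s=manip.sense();print({k:s[k] for k in s if k not in('tau','qd')})
for n in("side","top"):
    d=manip.snapshot(n);pickle.dump(d,open(f"{n}0.pkl","wb"))
    print(n,{k:d[k] for k in d if k!='img'})
    cv2.imwrite(f"pics/{n}0.png",d['img'][:,:,::-1])
E
```

```text
pics
{'t': 0.0, 'q': array([ 9.36508913e-01,  5.28425510e-01,  1.43389759e+00,  8.75447802e-06,
        1.18140724e+00, -1.78478630e-01]), 'tcp_pos': array([0.27465778, 0.56064043, 0.23836008]), 'tool_rot': array([ 8.48584120e-01,  5.29059401e-01, -9.94486927e-04,  3.91718494e-04]), 'force': array([ 0.2039001 , -0.35556437, -0.22715431]), 'ft_torque': array([-0.01186609,  0.03727147,  0.02308002]), 'finger_gap': 1.0005019335317342}
side {'vertical_fov': 51.69851918731042, 'cx': 322.31043660020515, 'cy': 190.42027103425426, 'D': array([0.03461154, 0.        , 0.        , 0.        , 0.        ]), 'origin': array([ 0.25983366, -0.79499454,  0.59447658]), 'orientation': array([ 0.85560397, -0.18236445,  0.10458474, -0.47301912])}
top {'vertical_fov': 56.232522971994335, 'cx': 320.76057309133245, 'cy': 203.88411534133883, 'D': array([-0.00734862,  0.        ,  0.        ,  0.        ,  0.        ]), 'origin': array([ 0.43085945, -0.01546454,  1.01142177]), 'orientation': array([ 0.71394125, -0.69157478,  0.07718885, -0.07780809])}
```

View pics/side0.png

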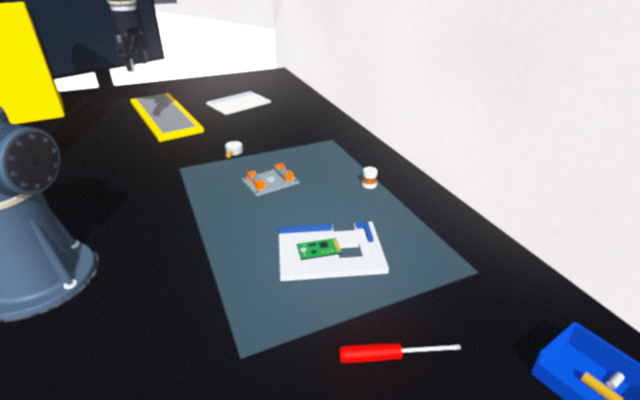

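View pics/top0.png

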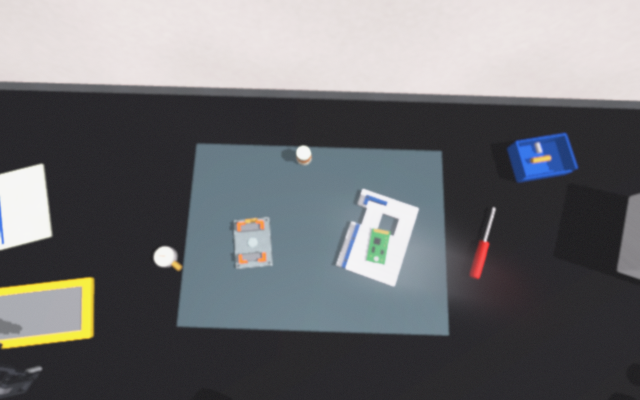

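```bash
cat > h.py <<'E'
import numpy as np,cv2,pickle
from scipy.spatial.transform import Rotation as R
def K(d):
    f=200/np.tan(np.radians(d['vertical_fov']/2));return np.array([[f,0,d['cx']],[0,f,d['cy']],[0,0,1.]])
def ray(d,uv):
    p=cv2.undistortPoints(np.array(uv,float).reshape(-1,1,2),K(d),d['D']).reshape(-1,2)
    v=np.c_[p,np.ones(len(p))];return R.from_quat(d['orientation']).apply(v)
def plane(d,uv,z):
    v=ray(d,uv);o=d['origin'];return o+v*((z-o[2])/v[:,2])[:,None]
def proj(d,P):
    Rm=R.from_quat(d['orientation']).inv();r=Rm.as_rotvec();t=-Rm.apply(d['origin'])
    return cv2.projectPoints(np.array(P,float).reshape(-1,1,3),r,t,K(d),d['D'])[0].reshape(-1,2)
def tri(d1,u1,d2,u2):
    A=[];b=[]
    S=np.zeros((3,3));s=np.zeros(3)
    for d,u in((d1,u1),(d2,u2)):
        v=ray(d,[u])[0];v/=np.linalg.norm(v);M=np.eye(3)-np.outer(v,v);S+=M;s+=M@d['origin']
    P=np.linalg.solve(S,s);return P,[proj(d,P)[0]-u for d,u in((d1,u1),(d2,u2))]
def load(n):return pickle.load(open(n,'rb'))
def crop(d,x0,y0,w,h,k,name):
    im=cv2.resize(d['img'][y0:y0+h,x0:x0+w,::-1],None,fx=k,fy=k,interpolation=cv2.INTER_CUBIC);cv2.imwrite(name,im)
E
python3 - <<'E'
from h import *
t=load('top0.pkl');s=load('side0.pkl')
crop(t,325,180,100,110,5,'pics/tj.png');crop(t,220,205,64,75,7,'pics/tc.png')
crop(s,265,210,135,75,5,'pics/sj.png');crop(s,235,155,70,45,8,'pics/sc.png')
E
```

```text
(no output)
```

View pics/tj.png

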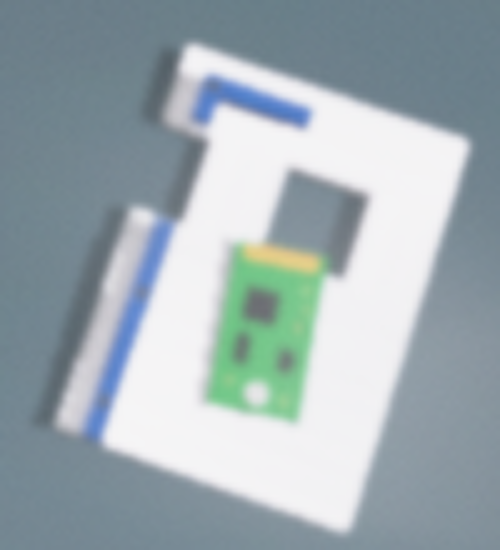

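View pics/tc.png

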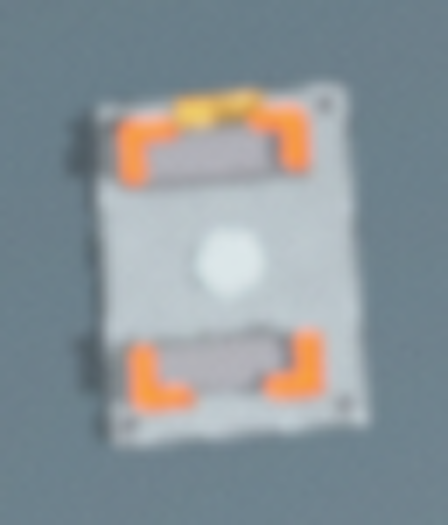

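View pics/sj.png

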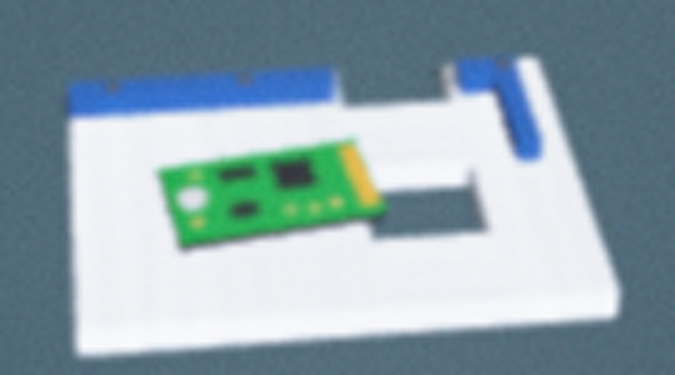

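View pics/sc.png

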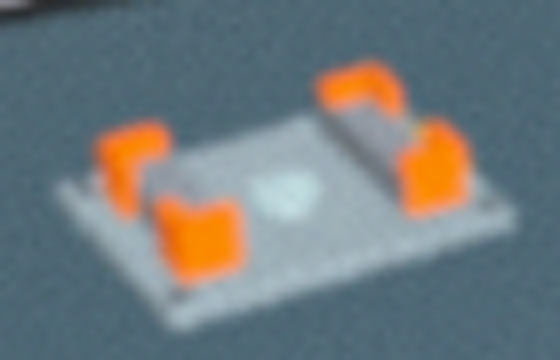

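```bash
cat >> h.py <<'E'
from scipy.ndimage import map_coordinates,gaussian_filter1d
def c2f(p,x0,y0,k):return (np.array(p,float)+.5)/k-.5+[x0,y0]
def edge(d,p0,p1,ch=None,hw=3.5,trim=.12,n=40,w=None):
    """sub-pixel edge points by gradient peak along normals; returns line end points fitted"""
    im=d['img'].astype(float);g=im.mean(2) if ch is None else im@np.array(ch,float)
    p0=np.array(p0,float);p1=np.array(p1,float);t=(p1-p0);L=np.linalg.norm(t);t/=L;nn=np.array([-t[1],t[0]])
    s=np.linspace(trim*L,(1-trim)*L,n);o=np.arange(-hw,hw+.01,.1)
    P=p0+s[:,None,None]*t+o[None,:,None]*nn
    v=map_coordinates(g,[P[...,1],P[...,0]],order=1)
    gr=np.gradient(gaussian_filter1d(v,5,axis=1),axis=1)
    sg=np.sign(gr.sum());gr=np.clip(gr*sg,0,None);gr[:, :3]=0;gr[:,-3:]=0
    pk=o[gr.argmax(1)]
    # centroid round peak
    W=gr*(abs(o[None]-pk[:,None])<1.2);off=(W*o).sum(1)/W.sum(1)
    m=abs(off-np.median(off))<1.5
    for _ in range(4):
        c=np.polyfit(s[m],off[m],1);r=off-np.polyval(c,s);sd=max(r[m].std(),.05);m=abs(r)<2*sd
    f=lambda x:p0+x*t+np.polyval(c,x)*nn
    return np.array([f(0),f(L)]),sd,m.sum()
def inter(a,b):
    A=np.cross([*a[0],1],[*a[1],1]);B=np.cross([*b[0],1],[*b[1],1]);q=np.cross(A,B);return q[:2]/q[2]
E
python3 - <<'E'
from h import *
t=load('top0.pkl');s=load('side0.pkl')
f=lambda p:c2f(p,325,180,5)
g=lambda p:c2f(p,265,210,5)
c=lambda p:c2f(p,220,205,7)
E={}
def add(n,d,m,a,b,**k):
    E[n],sd,k2=edge(d,m(a),m(b),**k);print(n,E[n].round(1).tolist(),round(sd,2),k2)
add('far',t,f,(190,42),(470,142));add('right',t,f,(470,142),(350,532));add('near',t,f,(350,532),(110,442))
add('fin',t,f,(172,225),(105,435),ch=[1,0,-.2]);add('stin',t,f,(308,127),(215,95),ch=[1,0,-.2])
A=plane(t,inter(E['far'],E['right']),.014)[0];B=plane(t,inter(E['right'],E['near']),.014)[0]
print('corners',A,B,np.linalg.norm(A-B))
u=(A-B)[:2];psi=np.arctan2(u[1],u[0]);print('psi right',np.degrees(psi))
for n,z in(('far',.014),('near',.014),('fin',.026),('stin',.026),('right',.014)):
    P=plane(t,E[n],z);v=P[1]-P[0];print(n,P[:,:2].round(4).tolist(),np.degrees(np.arctan2(v[1],v[0]))-np.degrees(psi))
# side view plate
add('sright',s,g,(78,353),(618,315));add('srightTop',s,g,(76,318),(618,285));add('sfar',s,g,(537,57),(620,290));add('snear',s,g,(70,120),(77,320))
E
python3 - <<'E'
from h import *
s=load('side0.pkl');t=load('top0.pkl')
print(proj(t,[[.431,-.0155,0]]))
E
```

```text
far [[362.6, 188.0], [418.8, 207.5]] 0.06 38
right [[418.8, 208.1], [394.4, 285.9]] 0.06 39
near [[394.4, 286.6], [346.2, 269.2]] 0.05 38
fin [[359.4, 224.7], [344.9, 266.4]] 0.05 34
stin [[386.0, 205.5], [367.3, 199.5]] 0.06 39
corners [ 0.65169224 -0.27896389  0.014     ] [ 0.43908822 -0.20922096  0.014     ] 0.22375107274526265
psi right -18.1616344914549
far [[0.7019, -0.1249], [0.6518, -0.2785]] -89.88935118602124
near [[0.439, -0.2096], [0.4798, -0.0833]] 90.22632781987217
fin [[0.5972, -0.1159], [0.4864, -0.079]] 179.75787883391578
stin [[0.652, -0.1871], [0.6671, -0.1366]] 91.53722001047564
right [[0.6504, -0.2785], [0.4407, -0.2097]] 179.99995967354457
sright [[280.2, 280.8], [388.2, 273.1]] 0.06 40
srightTop [[279.9, 275.2], [388.3, 267.5]] 0.18 38
sfar [[372.0, 221.0], [388.5, 267.6]] 0.05 36
snear [[278.2, 233.6], [279.6, 273.6]] 0.07 36
[[319.78030495 287.35591499]]
```

```bash
python3 - <<'E'
from h import *
t=load('top0.pkl');s=load('side0.pkl')
f=lambda p:c2f(p,325,180,5)
g=lambda p:c2f(p,265,210,5)
c=lambda p:c2f(p,220,205,7)
e=lambda p:c2f(p,235,155,8)
def quad(d,m,cs,**k):
    L=[]
    for i in range(4):
        l,sd,n=edge(d,m(cs[i]),m(cs[(i+1)%4]),**k);L.append(l);print('  ',round(sd,2),n,end='')
    print()
    return np.array([inter(L[i-1],L[i]) for i in range(4)])
def rep(n,P):
    ctr=P.mean(0);ex=(P[0]+P[1]-P[2]-P[3])[:2]
    print(n,'ctr',ctr.round(4),'ang',np.degrees(np.arctan2(ex[1],ex[0])).round(2),'L',np.linalg.norm(ex)/2,'W',np.linalg.norm((P[0]+P[3]-P[1]-P[2])[:2])/2)
# board: contact-left, contact-right, near-right, near-left (left=+y)
bt=quad(t,f,[(238,243),(325,260),(298,420),(207,402)],ch=[1,0,0])
bs=quad(s,g,[(352,140),(385,212),(182,246),(160,170)],ch=[1,0,0],hw=2.5)
print(bt.round(1).tolist(),bs.round(1).tolist())
rep('board top',plane(t,bt,.02));rep('board side',plane(s,bs,.02))
T=[tri(t,a,s,b) for a,b in zip(bt,bs)];print([x[0].round(4).tolist() for x in T],[np.abs(x[1]).max().round(2) for x in T]);rep('tri',np.array([x[0] for x in T]))
# jig in frame of side
l={}
for n,a,b in(('far',(537,57),(620,290)),('rt',(76,318),(618,285)),('near',(70,120),(77,320))):
    l[n]=edge(s,g(a),g(b))[0]
A=inter(l['far'],l['rt']);B=inter(l['near'],l['rt'])
print('side jig corners z14',plane(s,[A,B],.014).round(4).tolist())
# carrier base
ct=quad(t,c,[(100,105),(343,85),(368,425),(112,445)])
print(ct.round(1).tolist());rep('carrier base top',plane(t,ct,.008))
cs=quad(s,e,[(320,112),(515,215),(178,328),(60,188)],hw=2)
print(cs.round(1).tolist());rep('carrier base side',plane(s,cs,.008))
# orange blobs
for nm,d in(('t',t),('s',s)):
    h=cv2.cvtColor(d['img'],cv2.COLOR_RGB2HSV);m=((h[...,0]<16)&(h[...,1]>150)&(h[...,2]>150)).astype(np.uint8)
    n,lab,st,ce=cv2.connectedComponentsWithStats(m)
    print(nm,[(st[i].tolist(),ce[i].round(1).tolist()) for i in range(1,n) if st[i,4]>8])
E
```

```text
h.py:35: RuntimeWarning: invalid value encountered in divide
  W=gr*(abs(o[None]-pk[:,None])<1.2);off=(W*o).sum(1)/W.sum(1)
Traceback (most recent call last):
  File "h.py", line 38, in edge
    c=np.polyfit(s[m],off[m],1);r=off-np.polyval(c,s);sd=max(r[m].std(),.05);m=abs(r)<2*sd
TypeError: expected non-empty vector for x
```

```bash
sed -i 's/off=(W\*o).sum(1)\/W.sum(1)/off=(W*o).sum(1)\/(W.sum(1)+1e-9)/' h.py; cat > m.py <<'E'
from h import *
t=load('top0.pkl');s=load('side0.pkl')
f=lambda p:c2f(p,325,180,5)
g=lambda p:c2f(p,265,210,5)
c=lambda p:c2f(p,220,205,7)
e=lambda p:c2f(p,235,155,8)
def quad(d,m,cs,**k):
    L=[]
    for i in range(4):
        l,sd,n=edge(d,m(cs[i]),m(cs[(i+1)%4]),**k);L.append(l);print('  ',round(sd,2),n,end='')
    print()
    return np.array([inter(L[i-1],L[i]) for i in range(4)])
def rep(n,P):
    ctr=P.mean(0);ex=(P[0]+P[1]-P[2]-P[3])[:2]
    print(n,'ctr',ctr.round(4),'ang',np.degrees(np.arctan2(ex[1],ex[0])).round(2),'L',np.linalg.norm(ex)/2,'W',np.linalg.norm((P[0]+P[3]-P[1]-P[2])[:2])/2)
E
cat > m1.py <<'E'
from m import *
bt=quad(t,f,[(238,243),(325,260),(298,420),(207,402)],ch=[.3,0,1])
bs=quad(s,g,[(352,140),(385,212),(182,246),(160,170)],ch=[.3,0,1],hw=2.5)
print(bt.round(1).tolist(),bs.round(1).tolist())
rep('board top',plane(t,bt,.02));rep('board side',plane(s,bs,.02))
T=[tri(t,a,s,b) for a,b in zip(bt,bs)];print([x[0].round(4).tolist() for x in T],[np.abs(x[1]).max().round(2) for x in T]);rep('tri',np.array([x[0] for x in T]))
l={}
for n,a,b in(('far',(537,57),(620,290)),('rt',(76,318),(618,285)),('near',(70,120),(77,320))):
    l[n]=edge(s,g(a),g(b))[0]
A=inter(l['far'],l['rt']);B=inter(l['near'],l['rt'])
print('side jig corners z14',plane(s,[A,B],.014).round(4).tolist())
ct=quad(t,c,[(100,105),(343,85),(368,425),(112,445)])
print(ct.round(1).tolist());rep('carrier base top',plane(t,ct,.008))
cs=quad(s,e,[(320,112),(515,215),(178,328),(60,188)],hw=2)
print(cs.round(1).tolist());rep('carrier base side',plane(s,cs,.008))
for nm,d in(('t',t),('s',s)):
    h=cv2.cvtColor(d['img'],cv2.COLOR_RGB2HSV);m=((h[...,0]<16)&(h[...,1]>150)&(h[...,2]>150)).astype(np.uint8)
    n,lab,st,ce=cv2.connectedComponentsWithStats(m)
    print(nm,[(st[i].tolist(),ce[i].round(1).tolist()) for i in range(1,n) if st[i,4]>8])
E
python3 m1.py
```

```text
0.05 29   0.05 38   0.22 40   0.08 40
   0.19 36   0.05 40   0.08 31   0.06 40
[[370.7, 230.2], [389.3, 234.1], [383.9, 264.1], [365.4, 260.1]] [[335.0, 237.6], [342.7, 252.9], [300.7, 259.6], [295.9, 243.4]]
board top ctr [ 0.54   -0.1644  0.02  ] ang -10.17 L 0.08098194584903291 W 0.04994002426206178
board side ctr [ 0.5375 -0.1694  0.02  ] ang -10.52 L 0.08925116314501183 W 0.05349454081366163
[[0.5858, -0.1475, 0.0169], [0.5784, -0.1982, 0.0146], [0.4937, -0.1818, 0.0142], [0.5022, -0.1325, 0.0176]] [np.float64(0.46), np.float64(1.01), np.float64(1.21), np.float64(1.21)]
tri ctr [ 0.54   -0.165   0.0158] ang -10.54 L 0.08560381624442408 W 0.05062843923099322
side jig corners z14 [[0.6461, -0.2758, 0.014], [0.4358, -0.207, 0.014]]
   0.35 40   0.18 40   0.19 40   0.21 40
[[233.2, 220.0], [268.5, 216.3], [272.0, 264.9], [235.4, 268.4]]
carrier base top ctr [0.544  0.1695 0.008 ] ang 7.4 L 0.13102673069869697 W 0.09671739246170859
   0.58 39   0.08 39   0.05 31   0.28 39
[[274.3, 169.1], [300.7, 181.9], [256.8, 195.9], [240.3, 177.3]]
carrier base side ctr [0.5317 0.1642 0.008 ] ang 6.69 L 0.1178262914742447 W 0.10872992463904652
t [([256, 221, 7, 7, 23], [260.1, 223.1]), ([238, 223, 6, 7, 19], [239.2, 225.3]), ([472, 241, 17, 37, 309], [480.2, 258.8]), ([260, 254, 5, 7, 20], [262.6, 257.6]), ([240, 256, 6, 7, 16], [241.4, 260.1])]
s [([275, 163, 10, 6, 35], [279.9, 165.5]), ([248, 171, 8, 10, 42], [250.8, 174.6]), ([285, 171, 8, 10, 40], [288.8, 175.8]), ([364, 179, 13, 5, 45], [369.7, 180.5]), ([255, 180, 10, 10, 47], [259.0, 184.0]), ([340, 344, 63, 19, 996], [369.9, 352.6])]
```

```bash
cat > m2.py <<'E'
from m import *
def Q(d,m,cs,chs,hw=2):
    L=[edge(d,m(cs[i]),m(cs[(i+1)%4]),ch=chs[i],hw=hw) for i in range(4)]
    print([(round(l[1],2),int(l[2])) for l in L]);L=[l[0] for l in L]
    return np.array([inter(L[i-1],L[i]) for i in range(4)])
r=[1,0,0]
bt=Q(t,f,[(238,241),(325,257),(298,420),(207,402)],[[0,0,1],r,r,r])
bs=Q(s,g,[(354,140),(388,212),(182,246),(160,170)],[[0,0,1],r,r,r])
print(bt.round(1).tolist(),bs.round(1).tolist())
xh=np.array([np.cos(np.radians(-18.1)),np.sin(np.radians(-18.1))]);yh=np.array([-xh[1],xh[0]])
for n,d,b,hm in(('top',t,bt,(.618,-.1504)),('side',s,bs,None)):
    P=plane(d,b,.02);rep(n,P)
    ctr=P.mean(0)[:2]; print(' xh,yh',xh@ctr,yh@ctr)
    if hm is not None: print([( (xh@(p[:2]-hm)).round(4),(yh@(p[:2]-hm)).round(4)) for p in P])
E
python3 m2.py
```

```text
[(np.float64(0.17), 39), (np.float64(0.06), 39), (np.float64(0.19), 40), (0.05, 40)]
[(np.float64(0.14), 36), (0.05, 40), (np.float64(0.11), 40), (np.float64(0.07), 37)]
[[371.5, 227.6], [390.0, 230.9], [383.9, 264.1], [365.4, 260.1]] [[335.0, 237.6], [342.5, 252.7], [300.7, 259.5], [295.9, 243.4]]
top ctr [ 0.544  -0.1656  0.02  ] ang -10.44 L 0.08924493496967509 W 0.04956646889609912
 xh,yh 0.568526317734798 0.011650630837244687
[(np.float64(-0.0256), np.float64(-0.0069)), (np.float64(-0.0172), np.float64(-0.056)), (np.float64(-0.1065), np.float64(-0.0678)), (np.float64(-0.1132), np.float64(-0.0189))]
side ctr [ 0.5375 -0.169   0.02  ] ang -10.47 L 0.08893640423260375 W 0.053144557753352605
 xh,yh 0.5634185671225833 0.006361716149179954
```

```bash
cat > go.py <<'E'
import sys,numpy as np
from scipy.spatial.transform import Rotation as R
from station import manip
HOME=np.array([.618,-.1504]);PSI=-18.1
def jw(x,y):
    a=np.radians(PSI);return HOME+np.array([np.cos(a)*x-np.sin(a)*y,np.sin(a)*x+np.cos(a)*y])
def delta(p,yaw=None):
    s=manip.sense();M=R.from_quat(s['tool_rot']).as_matrix()
    d=M.T@(np.array(p)-s['tcp_pos']);cur=np.degrees(np.arctan2(M[1,0],M[0,0]))
    tw=0 if yaw is None else -(((yaw-cur)+180)%360-180)
    print('tcp',s['tcp_pos'].round(4),'yaw',cur.round(2),'tilt',np.degrees(np.arccos(-M[2,2])).round(2),'gap',round(s['finger_gap'],3),'F',s['force'].round(2),'t',round(s['t'],2),'q6',s['q'][5].round(2))
    print('delta mm',(d*1000).round(1),'turn',round(tw,2),'world',np.array(p).round(4))
E
python3 -c "
from go import *
print(manip.tip_extent)
delta([*jw(-.065,-.095),.238],71.9)
delta([*jw(-.065,-.095),.06],71.9)"
```

```text
0.008
tcp [0.2747 0.5607 0.2384] yaw 63.88 tilt 0.11 gap 1.0 F [ 0.13 -0.18 -0.15] t 0.1 q6 -0.18
delta mm [-590.5  570.1    1.4] turn -8.02 world [ 0.5267 -0.2205  0.238 ]
tcp [0.2747 0.5607 0.2384] yaw 63.88 tilt 0.11 gap 1.0 F [ 0.13 -0.18 -0.15] t 0.1 q6 -0.18
delta mm [-590.2  570.2  179.4] turn -8.02 world [ 0.5267 -0.2205  0.06  ]
```

move_arm --deltas '[[[-290, 285, 0, -4], [-590, 570, 60, -8]]]' --gripper 0

```text
t: 0.27
tcp_pos: [0.3008, 0.4828, 0.2361]
tool_rot: [0.807, 0.59, -0.0, 0.0]
force: [2.1, -1.0, 0.7]
finger_gap: 0.748
```

```bash
python3 -c "
from go import *
delta([*jw(-.065,-.095),.1],71.9)"
```

```text
tcp [0.3008 0.4828 0.2361] yaw 72.3 tilt 0.03 gap 0.748 F [ 2.1  -0.96  0.66] t 0.27 q6 -0.44
delta mm [-601.2  429.   136.5] turn 0.4 world [ 0.5267 -0.2205  0.1   ]
```

move_arm --deltas '[[[-0.3, 0.215, 0.03, 0], [-0.3, 0.215, 0.03, 0], [-0.3, 0.215, 0.03, 0], [-0.3, 0.215, 0.03, 0], [-0.3, 0.215, 0.03, 0], [-0.3, 0.215, 0.03, 0], [-0.3, 0.215, 0.03, 0], [-0.3, 0.215, 0.03, 0], [-0.601, 0.429, 0.1365, 0.4], [-0.601, 0.429, 0.1365, 0.4], [-0.601, 0.429, 0.1365, 0.4], [-0.601, 0.429, 0.1365, 0.4], [-0.601, 0.429, 0.1365, 0.4], [-0.601, 0.429, 0.1365, 0.4], [-0.601, 0.429, 0.1365, 0.4], [-0.601, 0.429, 0.1365, 0.4], [-0.601, 0.429, 0.1365, 0.4], [-0.601, 0.429, 0.1365, 0.4], [-0.601, 0.429, 0.1365, 0.4], [-0.601, 0.429, 0.1365, 0.4]]]' --gripper 0

```text
t: 1.93
tcp_pos: [0.5271, -0.223, 0.0988]
tool_rot: [0.811, 0.586, -0.0, 0.0]
force: [0.0, 0.4, -0.3]
finger_gap: 0.003
```

```bash
python3 -c "
from go import *
delta([*jw(-.065,-.095),.06],71.9)"
```

```text
tcp [ 0.5271 -0.223   0.0988] yaw 71.68 tilt 0.04 gap 0.003 F [ 0.05  0.4  -0.26] t 1.93 q6 -1.85
delta mm [ 2.3 -1.2 38.8] turn -0.22 world [ 0.5267 -0.2205  0.06  ]
```

move_arm --deltas '[[[0.0023, -0.0012, 0.039, -0.2], [0.0023, -0.0012, 0.039, -0.2], [0.0023, -0.0012, 0.039, -0.2], [0.0023, -0.0012, 0.039, -0.2]]]'

```text
t: 2.27
tcp_pos: [0.5264, -0.2192, 0.0607]
tool_rot: [0.809, 0.587, -0.0, -0.0]
force: [1.5, -0.6, 0.3]
finger_gap: -0.002
```

```bash
cat > snap.py <<'E'
import sys
from h import *
from station import manip
n=sys.argv[1]
for k in('top','side'):
    d=manip.snapshot(k);d['s']=manip.sense();pickle.dump(d,open(f'{k}{n}.pkl','wb'))
    if k=='top':crop(d,310,170,130,120,5,f'pics/t{n}.png')
    else:crop(d,255,190,160,110,5,f'pics/s{n}.png')
    p=d['s']['tcp_pos'];print(k,p.round(4),proj(d,[p-[0,0,.008],p]).round(1).tolist())
E
python3 snap.py 1
```

```text
top [ 0.5272 -0.2198  0.0616] [[401.0, 251.3], [401.7, 251.0]]
side [ 0.5277 -0.2202  0.0621] [[324.5, 251.4], [324.6, 248.3]]
```

View pics/t1.png

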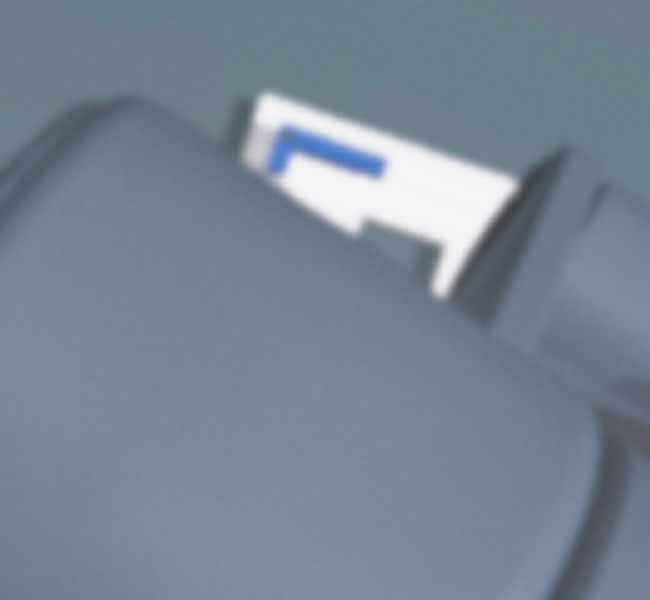

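View pics/s1.png

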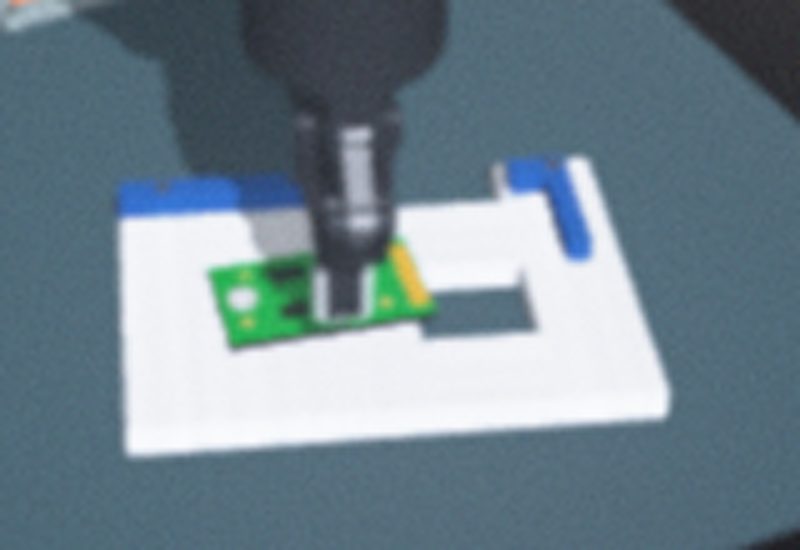

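```bash
python3 - <<'E'
from h import *
d=load('side1.pkl');p=d['s']['tcp_pos'];a=np.radians(-18.1);x=np.array([np.cos(a),np.sin(a),0]);y=np.array([-x[1],x[0],0])
for dy in(-.0145,-.01):
  q=proj(d,[p+y*dy+x*k+[0,0,-.008] for k in(-.011,0,.011)]);print(q.round(2).tolist(), ((q-[255,190]+.5)*5-.5).round(0).tolist())
h=d['img'][246:258,312:336].mean(2);print(h.round(0).astype(int))
E
```

```text
[[319.79, 256.56], [325.36, 256.19], [330.92, 255.82]] [[326.0, 335.0], [354.0, 333.0], [382.0, 331.0]]
[[319.56, 255.05], [325.1, 254.68], [330.63, 254.31]] [[325.0, 327.0], [353.0, 325.0], [380.0, 324.0]]
[[ 73  68  74  76  83 129 179 190 143  87  76  71  74  75  99 155 196 177
  133 104 106 103 116 143]
 [ 79  79  76  78  91 130 176 188 140  90  78  74  74  74  95 153 194 175
  132 107 105 105 112 131]
 [ 85  82  81  77  93 130 178 186 144  91  72  75  72  75  97 153 194 171
  129 114 111 107 107 119]
 [ 90  79  76  73  86 126 177 189 143  90  75  73  74  73  96 156 191 173
  134 134 136 122 110 110]
 [ 87  75  65  66  80 128 179 187 143  91  73  71  68  72  93 154 192 174
  141 147 153 133 113 110]
 [ 70  65  60  60  75 123 177 187 145  92  73  75  73  71  99 150 191 169
  131 129 132 123 105 107]
 [ 66  64  60  62  77 121 176 191 146  96  94  95  95  93 115 156 182 155
  118 112 109 104  98 101]
 [ 83  79  75  74  83 117 160 177 149 116 122 124 119 123 133 155 153 126
  105 101  98 101  98 102]
 [ 99  97  92  82  77  95 119 140 133 125 129 124 120 120 125 124 117 105
  101 105 114 127 141 155]
 [105 102  96  84  78  82  85  97 100 103 101 108 108 119 123 126 142 150
  163 172 180 192 213 226]
 [102 101  98  94  91  94 100 110 108 120 140 160 172 181 188 193 212 227
  231 234 236 236 239 241]
 [104 117 128 139 151 163 173 179 187 195 213 229 234 235 237 238 239 241
  242 242 242 242 243 242]]
```

```bash
python3 -c "
from go import *
delta([*jw(-.066,-.095),.025],71.9)"
```

```text
tcp [ 0.5277 -0.2202  0.0621] yaw 71.95 tilt 0.21 gap -0.0 F [-0.64  0.57  0.37] t 2.37 q6 -1.85
delta mm [-0.5 -1.9 37.1] turn 0.05 world [ 0.5258 -0.2202  0.025 ]
```

move_arm --deltas '[[[0, 0, 0.018, 0], [-0.0005, -0.0019, 0.034, 0], [-0.0005, -0.0019, 0.0365, 0], [-0.0005, -0.0019, 0.0365, 0], [-0.0005, -0.0019, 0.0365, 0], [-0.0005, -0.0019, 0.0365, 0]]]'

```text
t: 2.87
tcp_pos: [0.5267, -0.2206, 0.0271]
tool_rot: [0.809, 0.588, 0.001, 0.003]
force: [-0.8, -0.2, -0.4]
finger_gap: -0.001
```

```bash
python3 snap.py 2;python3 -c "
from go import *
delta([*jw(-.066,-.095),.025],71.9)"
```

```text
top [ 0.5266 -0.2206  0.027 ] [[398.5, 252.8], [399.1, 252.5]]
side [ 0.5265 -0.2206  0.0268] [[323.9, 265.0], [323.9, 262.0]]
tcp [ 0.5265 -0.2206  0.0268] yaw 71.95 tilt 0.33 gap 0.004 F [ 0.42  0.4  -0.15] t 2.97 q6 -1.85
delta mm [ 0.1 -0.8  1.8] turn 0.05 world [ 0.5258 -0.2202  0.025 ]
```

View pics/s2.png

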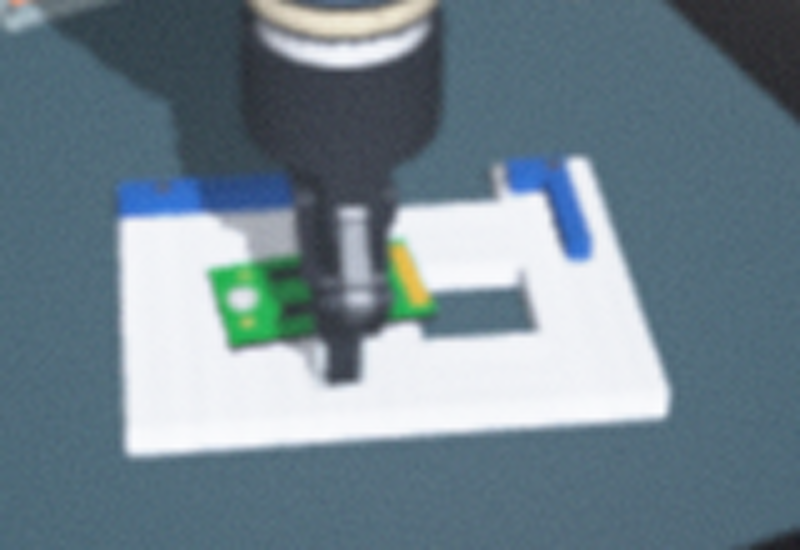

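move_arm --deltas '[[[0, 0, 0.003, 0], [0, 0, 0.003, 0], [0.004, 0, 0.003, 0], [0.008, 0, 0.003, 0], [0.012, 0, 0.003, 0], [0.016, 0, 0.003, 0], [0.02, 0, 0.003, 0], [0.024, 0, 0.003, 0], [0.028, 0, 0.003, 0], [0.032, 0, 0.003, 0], [0.036, 0, 0.003, 0], [0.04, 0, 0.003, 0], [0.043, 0, 0.003, 0], [0.045, 0, 0.003, 0], [0.045, 0, 0.003, 0]]]'

```text
t: 4.22
tcp_pos: [0.5405, -0.1773, 0.0236]
tool_rot: [0.809, 0.588, 0.001, 0.003]
force: [0.1, -1.2, 0.5]
finger_gap: -0.001
```

```bash
python3 snap.py 3;python3 -c "
from go import *
delta([*jw(-.066,-.095),.025],71.9)"
```

```text
top [ 0.5405 -0.1775  0.0237] [[382.0, 247.2], [382.5, 246.8]]
side [ 0.5405 -0.1777  0.0237] [[321.6, 251.7], [321.6, 248.8]]
tcp [ 0.5405 -0.1777  0.0237] yaw 71.96 tilt 0.33 gap -0.002 F [-0.8  -0.1  -0.59] t 4.32 q6 -1.77
delta mm [-45.   -0.9  -1.2] turn 0.06 world [ 0.5258 -0.2202  0.025 ]
```

View pics/s3.png

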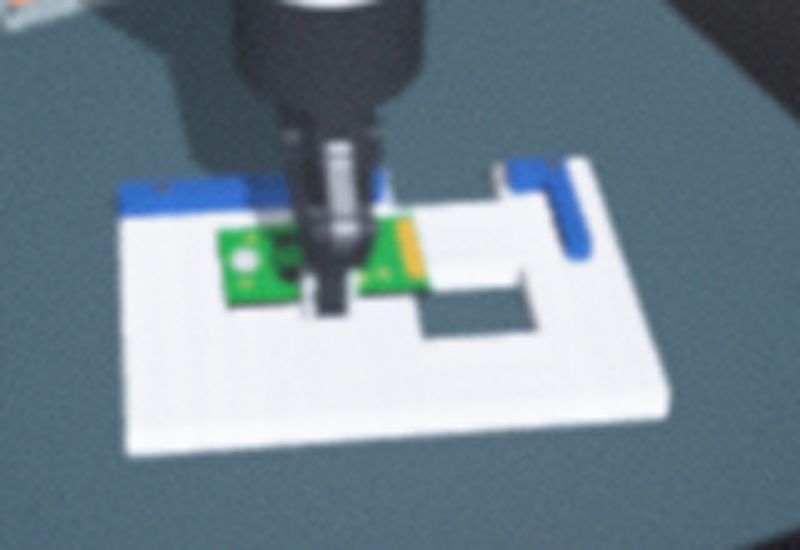

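move_arm --deltas '[[[0.004, 0, 0, 0], [0.007, 0, 0, 0], [0.007, 0, 0, 0], [-0.003, 0, 0, 0], [-0.008, 0, -0.02, 0], [-0.008, -0.01, -0.04, 0], [0.01, -0.04, -0.045, 0], [0.03, -0.07, -0.045, 0], [0.046, -0.07, -0.045, 0], [0.046, -0.07, -0.045, 0], [0.046, -0.07, -0.045, 0], [0.046, -0.07, -0.045, 0]]]'

```text
t: 5.32
tcp_pos: [0.4892, -0.1134, 0.0684]
tool_rot: [0.809, 0.587, 0.001, 0.004]
force: [-0.8, -0.2, 0.2]
finger_gap: 0.002
```

```bash
python3 snap.py 4;python3 -c "
from go import *
delta([*jw(-.066,-.043),.025],71.9)
delta([*jw(-.136,-.0035),.025],71.9)"
```

```text
top [ 0.4891 -0.1136  0.0683] [[359.5, 264.9], [359.9, 264.8]]
side [ 0.4889 -0.1135  0.0682] [[287.6, 224.2], [287.5, 221.2]]
tcp [ 0.4889 -0.1135  0.0682] yaw 71.9 tilt 0.43 gap -0.001 F [ 0.46  0.18 -0.2 ] t 5.42 q6 -1.7
delta mm [-37.9  67.8  43.8] turn 0.0 world [ 0.5419 -0.1708  0.025 ]
tcp [ 0.4889 -0.1135  0.0682] yaw 71.9 tilt 0.43 gap -0.001 F [ 0.46  0.18 -0.2 ] t 5.42 q6 -1.7
delta mm [ 1.7 -2.2 43.2] turn 0.0 world [ 0.4876 -0.1115  0.025 ]
```

View pics/s4.png

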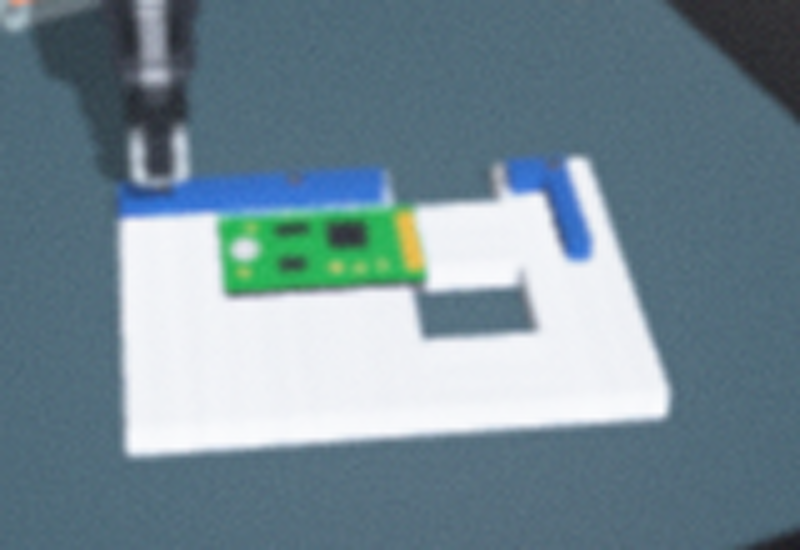

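View pics/t4.png

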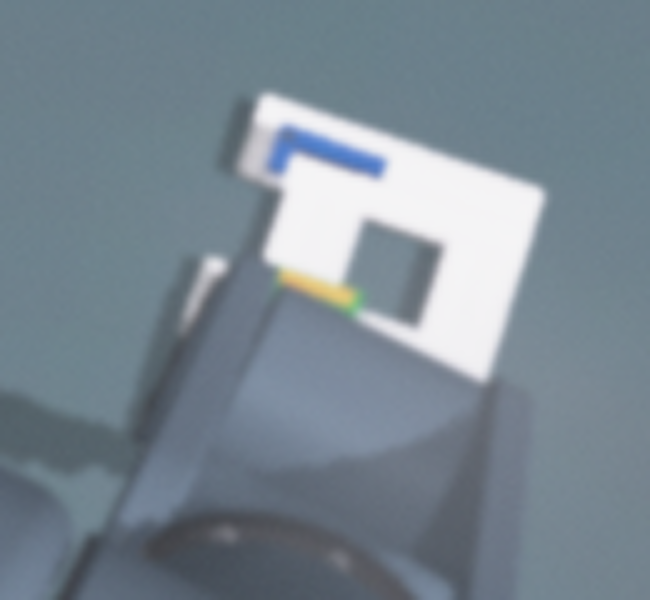

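move_arm --deltas '[[[0.0017, -0.002, 0.02, 0], [0.0017, -0.002, 0.04, 0], [0.0017, -0.002, 0.044, 0], [0.0017, -0.002, 0.044, 0], [0.0017, -0.002, 0.044, 0]]]'

```text
t: 5.83
tcp_pos: [0.4881, -0.1121, 0.0241]
tool_rot: [0.81, 0.587, 0.001, 0.004]
force: [1.0, -0.2, -0.8]
finger_gap: -0.003
```

```bash
python3 snap.py 5;python3 -c "
from go import *
delta([*jw(-.136,-.0035),.0245],71.9)"
```

```text
top [ 0.4883 -0.1121  0.0244] [[357.2, 266.2], [357.5, 266.1]]
side [ 0.4883 -0.112   0.0246] [[287.9, 239.8], [287.7, 236.9]]
tcp [ 0.4883 -0.112   0.0246] yaw 71.88 tilt 0.49 gap -0.001 F [-0.01  0.14  0.09] t 5.93 q6 -1.7
delta mm [ 0.3 -0.8  0.1] turn -0.02 world [ 0.4876 -0.1115  0.0245]
```

View pics/s5.png

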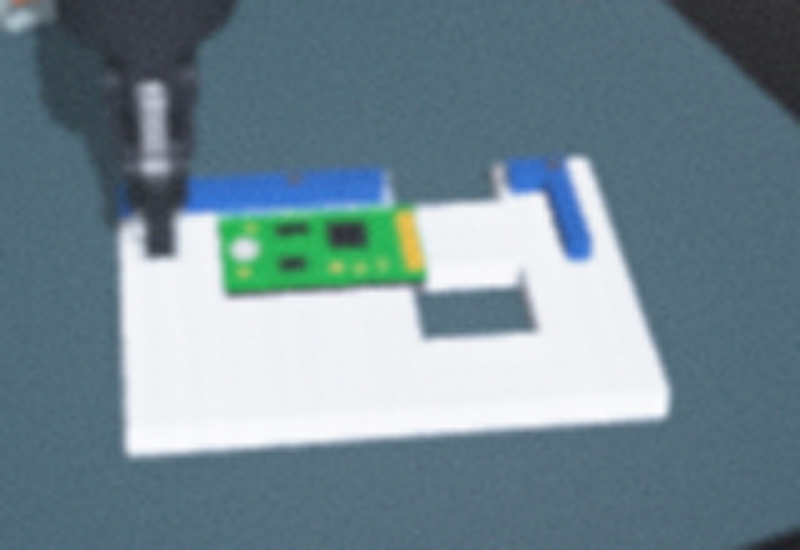

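move_arm --deltas '[[[-0.004, 0, 0, 0], [-0.0085, 0, 0, 0], [-0.0085, 0.003, 0, 0], [-0.0085, 0.007, 0, 0], [-0.0085, 0.011, 0, 0], [-0.0085, 0.015, 0, 0], [-0.0085, 0.019, 0, 0], [-0.0085, 0.023, 0, 0], [-0.0085, 0.027, 0, 0], [-0.0085, 0.031, 0, 0], [-0.0085, 0.035, 0, 0], [-0.0085, 0.039, 0, 0], [-0.0085, 0.043, 0, 0], [-0.0085, 0.047, 0, 0], [-0.0085, 0.051, 0, 0], [-0.0085, 0.055, 0, 0], [-0.0085, 0.058, 0, 0], [-0.0085, 0.06, 0, 0], [-0.0085, 0.06, 0, 0]]]'

```text
t: 7.52
tcp_pos: [0.5434, -0.139, 0.0252]
tool_rot: [0.81, 0.587, 0.002, 0.004]
force: [0.3, 0.0, -0.9]
finger_gap: -0.002
```

```bash
python3 snap.py 6;python3 -c "
from go import *
delta([*jw(-.056,-.012),.0245],71.9)"
```

```text
top [ 0.543  -0.1389  0.0252] [[367.6, 245.7], [367.9, 245.4]]
side [ 0.5428 -0.1388  0.0252] [[315.3, 240.3], [315.3, 237.4]]
tcp [ 0.5428 -0.1388  0.0252] yaw 71.88 tilt 0.49 gap 0.001 F [-0.18 -0.23 -1.12] t 7.62 q6 -1.7
delta mm [ 0.3 19.1  0.8] turn -0.02 world [ 0.561  -0.1444  0.0245]
```

View pics/s6.png

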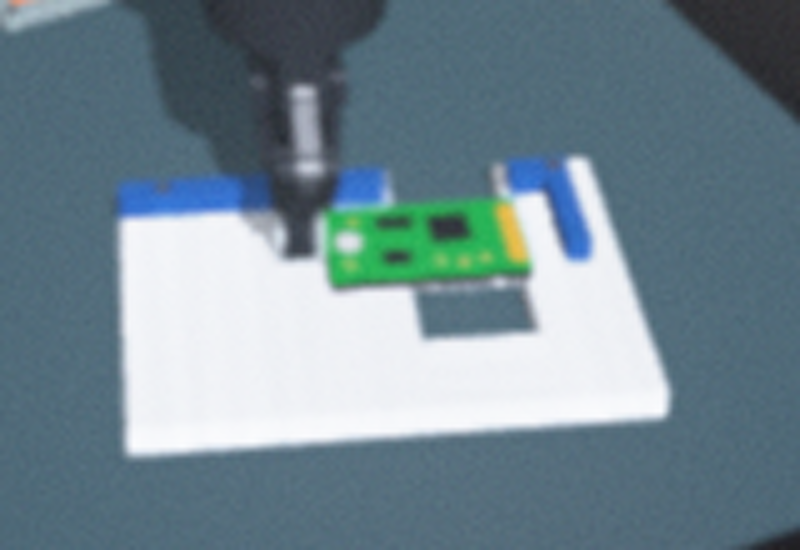

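move_arm --deltas '[[[0, 0.004, 0, 0], [0, 0.008, 0, 0], [0, 0.011, 0, 0], [0, 0.012, 0, 0], [0, 0.013, 0, 0], [0, 0.014, 0, 0], [0, 0.0145, 0, 0], [0, 0.0145, 0, 0]]]'

```text
t: 8.28
tcp_pos: [0.5565, -0.1432, 0.0253]
tool_rot: [0.81, 0.587, 0.001, 0.004]
force: [-0.5, 0.5, 0.7]
finger_gap: -0.0
```

move_arm --deltas '[[[0, 0.001, 0, 0], [0, 0.0015, 0, 0], [0, 0.0015, 0, 0]]]'

```text
t: 8.53
tcp_pos: [0.5581, -0.1438, 0.0253]
tool_rot: [0.81, 0.587, 0.001, 0.004]
force: [-0.5, 0.0, -0.1]
finger_gap: 0.006
```

```bash
python3 snap.py 7;python3 -c "
from go import *
delta([*jw(-.056,-.012),.0245],71.9)"
```

```text
top [ 0.5581 -0.1438  0.0253] [[369.4, 240.1], [369.8, 239.7]]
side [ 0.5581 -0.1438  0.0253] [[322.6, 239.8], [322.6, 236.9]]
tcp [ 0.5581 -0.1438  0.0253] yaw 71.88 tilt 0.51 gap 0.0 F [0.13 0.1  1.36] t 8.63 q6 -1.7
delta mm [0.3 3.  0.8] turn -0.02 world [ 0.561  -0.1444  0.0245]
```

View pics/s7.png

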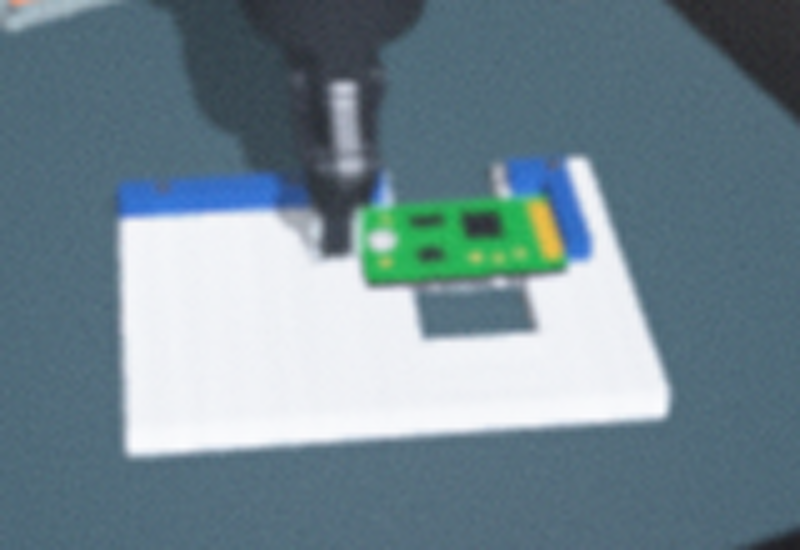

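move_arm --deltas '[[[0, 0.0015, 0, 0], [0, 0.0015, 0, 0], [0, 0.0015, 0, 0]]]'

```text
t: 8.88
tcp_pos: [0.559, -0.144, 0.0252]
tool_rot: [0.81, 0.587, 0.001, 0.004]
force: [-2.1, 0.8, 1.2]
finger_gap: 0.001
```

move_arm --deltas '[[[0, 0.0015, 0, 0], [0, 0.0015, 0, 0], [0, 0.0015, 0, 0]]]'

```text
t: 9.13
tcp_pos: [0.5592, -0.144, 0.0251]
tool_rot: [0.81, 0.587, 0.0, 0.002]
force: [-5.0, 0.7, 3.3]
finger_gap: 0.001
```

```bash
python3 snap.py 8;python3 -c "
from go import *
delta([*jw(-.056,-.012),.0245],71.9)"
```

```text
top [ 0.5592 -0.144   0.0251] [[369.5, 239.7], [369.9, 239.3]]
side [ 0.5592 -0.144   0.0251] [[323.0, 239.8], [323.1, 236.9]]
tcp [ 0.5592 -0.144   0.0251] yaw 71.89 tilt 0.28 gap 0.003 F [-4.99  1.21  4.48] t 9.23 q6 -1.7
delta mm [0.2 1.9 0.6] turn -0.01 world [ 0.561  -0.1444  0.0245]
```

View pics/s8.png

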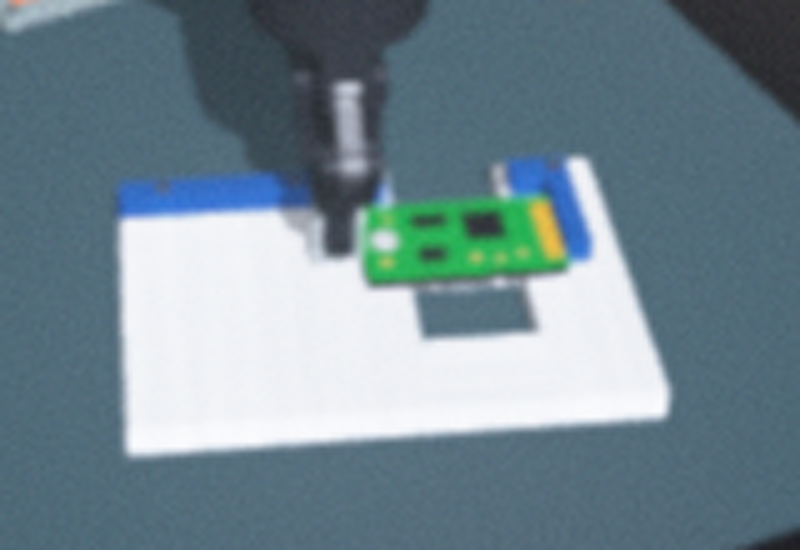

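move_arm --deltas '[[[0, -0.004, 0, 0], [0, -0.008, -0.015, 0], [0, -0.008, -0.04, 0], [-0.02, 0.02, -0.045, 0], [-0.04, 0.05, -0.045, 0], [-0.055, 0.056, -0.045, 0], [-0.055, 0.056, -0.045, 0], [-0.055, 0.056, -0.025, 0], [-0.055, 0.056, -0.005, 0], [-0.055, 0.056, 0.0005, 0], [-0.055, 0.056, 0.0005, 0], [-0.055, 0.056, 0.0005, 0]]]'

```text
t: 10.23
tcp_pos: [0.5953, -0.2132, 0.0249]
tool_rot: [0.809, 0.587, 0.0, 0.002]
force: [0.3, -0.7, -0.4]
finger_gap: 0.0
```

```bash
python3 snap.py 9;sed -i 's/^HOME=.*/_a=np.radians(-18.1);HOME=.6323*np.array([np.cos(_a),np.sin(_a)])+.049*np.array([-np.sin(_a),np.cos(_a)])/' go.py; python3 -c "
from go import *
print(HOME)
delta([*jw(0,-.03),.0245],71.9)"
```

```text
top [ 0.5957 -0.2134  0.0255] [[395.4, 227.0], [396.0, 226.5]]
side [ 0.5959 -0.2136  0.0258] [[352.5, 254.2], [352.7, 251.2]]
[ 0.61623424 -0.14986544]Traceback (most recent call last):
  File "<string>", line 4, in <module>
    delta([*jw(0,-.03),.0245],71.9)
            ~~^^^^^^^^
  File "go.py", line 6, in jw
    a=np.radians(PSI);return HOME+np.array([np.cos(a)*x-np.sin(a)*y,np.sin(a)*x+np.cos(a)*y])
                 ^^^
NameError: name 'PSI' is not defined
```

View pics/s9.png

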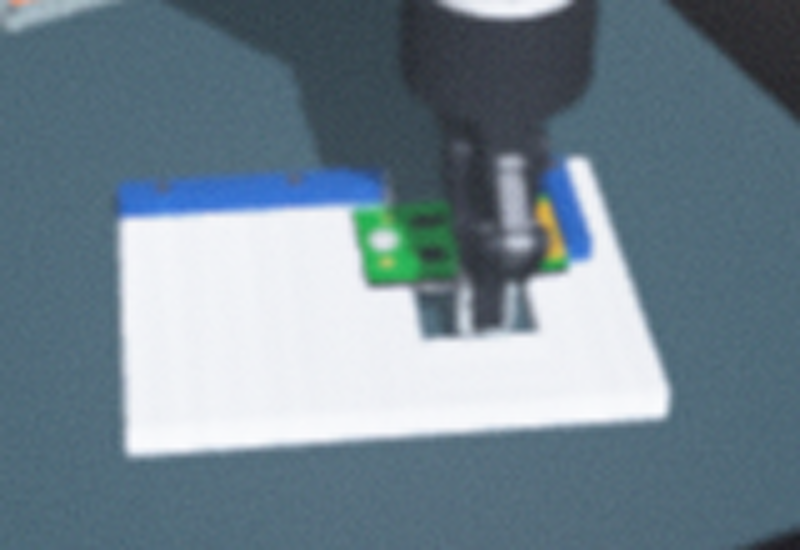

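```bash
sed -i 's/^_a=/PSI=-18.1;_a=/' go.py; python3 - <<'E'
from h import *
s=load('side9.pkl')
a=np.radians(-18.1);x=np.array([np.cos(a),np.sin(a)]);y=np.array([-x[1],x[0]])
m=lambda p:c2f(p,255,190,5)
def pr(n,p,z):
    P=plane(s,[m(p)],z)[0][:2];print(n,(x@P*1000).round(1),(y@P*1000).round(1))
pr('board nearlow',(369,286),.014);pr('board farlow',(567,272),.014)
pr('board nearlow top',(367,280),.02);pr('board farlow top',(567,266),.02);
pr('nearhi top',(352,211),.02)
pr('cut nl',(422,338),.014);pr('cut fl',(538,332),.014)
pr('stop end base',(572,261),.014)
pr('plate far low',(668,390),.014);pr('plate near low',(127,428),.014)
E
python3 -c "
from go import *
delta([*jw(0,-.03),.0245],71.9)"
```

```text
board nearlow 585.7 15.5
board farlow 673.3 16.4
board nearlow top 584.3 12.5
board farlow top 672.3 13.2
nearhi top 583.4 61.2
cut nl 603.8 -20.3
cut fl 653.2 -21.4
stop end base 677.1 23.6
plate far low 699.2 -61.6
plate near low 479.3 -61.5
tcp [ 0.5959 -0.2136  0.0258] yaw 71.91 tilt 0.38 gap 0.008 F [-0.54  0.08 -0.03] t 10.33 q6 -1.77
delta mm [36.9 -0.5  1.2] turn 0.01 world [ 0.6069 -0.1784  0.0245]
```

move_arm --deltas '[[[0.005, 0, 0.001, 0], [0.01, 0, 0.001, 0], [0.015, 0, 0.001, 0], [0.019, 0, 0.001, 0], [0.022, 0, 0.001, 0], [0.025, 0, 0.001, 0], [0.028, 0, 0.001, 0], [0.03, 0, 0.001, 0], [0.031, 0, 0.001, 0], [0.032, 0, 0.001, 0], [0.032, 0, 0.001, 0]]]'

```text
t: 11.25
tcp_pos: [0.6058, -0.1831, 0.0247]
tool_rot: [0.809, 0.587, 0.001, 0.003]
force: [0.1, 0.1, 0.4]
finger_gap: -0.001
```

move_arm --deltas '[[[0.001, 0, 0, 0], [0.002, 0, 0, 0], [0.002, 0, 0, 0]]]'

```text
t: 11.5
tcp_pos: [0.6066, -0.1811, 0.0247]
tool_rot: [0.81, 0.587, 0.001, 0.003]
force: [0.7, -1.4, 0.1]
finger_gap: 0.001
```

move_arm --deltas '[[[0.0015, 0, 0, 0], [0.0015, 0, 0, 0], [0.0015, 0, 0, 0]]]'

```text
t: 11.75
tcp_pos: [0.6067, -0.1808, 0.0246]
tool_rot: [0.809, 0.587, 0.0, 0.004]
force: [-2.2, -5.5, 0.4]
finger_gap: 0.001
```

```bash
python3 snap.py 10;python3 -c "
from go import *
delta([*jw(0,-.03),.0245],71.9)"
```

```text
top [ 0.6067 -0.1808  0.0247] [[383.2, 222.6], [383.7, 222.1]]
side [ 0.6067 -0.1808  0.0247] [[349.8, 244.1], [350.0, 241.3]]
tcp [ 0.6067 -0.1808  0.0247] yaw 71.92 tilt 0.41 gap -0.002 F [-2.42 -4.92  0.76] t 11.85 q6 -1.72
delta mm [ 2.4 -0.6  0.2] turn 0.02 world [ 0.6069 -0.1784  0.0245]
```

View pics/s10.png

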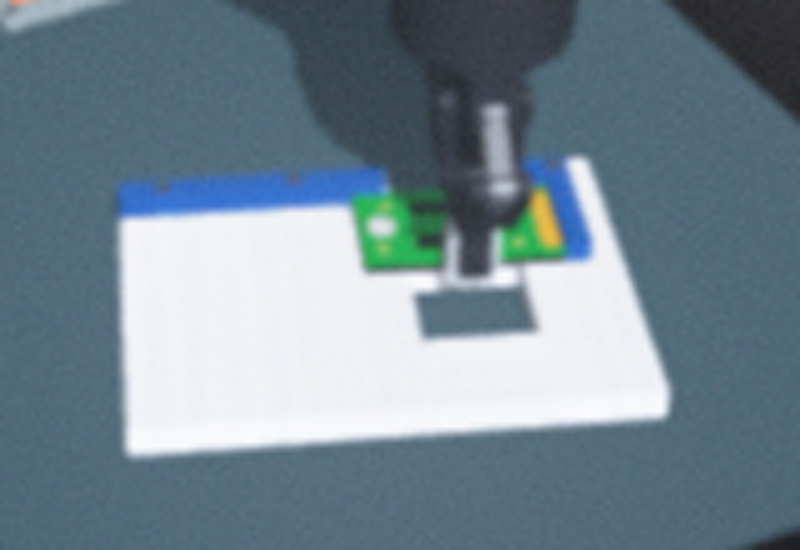

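move_arm --deltas '[[[-0.004, 0, 0, 0], [-0.008, 0, -0.015, 0], [-0.008, 0, -0.04, 0], [0.01, -0.035, -0.045, 0], [0.03, -0.069, -0.045, 0], [0.03, -0.069, -0.045, 0], [0.03, -0.069, -0.045, 0], [0.03, -0.069, -0.03, 0], [0.03, -0.069, -0.01, 0], [0.03, -0.069, 0, 0], [0.03, -0.069, 0, 0]]]'

```text
t: 12.77
tcp_pos: [0.5511, -0.1313, 0.0229]
tool_rot: [0.81, 0.587, 0.0, 0.003]
force: [0.1, 0.0, -0.1]
finger_gap: 0.0
```

```bash
python3 snap.py 11;python3 -c "
from go import *
delta([*jw(-.056,-.002),.0245],71.9)"
```

```text
top [ 0.5511 -0.1313  0.0234] [[364.6, 242.7], [365.0, 242.3]]
side [ 0.551  -0.1313  0.0237] [[317.3, 237.9], [317.3, 235.1]]
tcp [ 0.551  -0.1313  0.0237] yaw 71.89 tilt 0.41 gap 0.003 F [ 0.37 -0.48  0.42] t 12.87 q6 -1.68
delta mm [ 0.6 11.8 -0.7] turn -0.01 world [ 0.5624 -0.1344  0.0245]
```

View pics/s11.png

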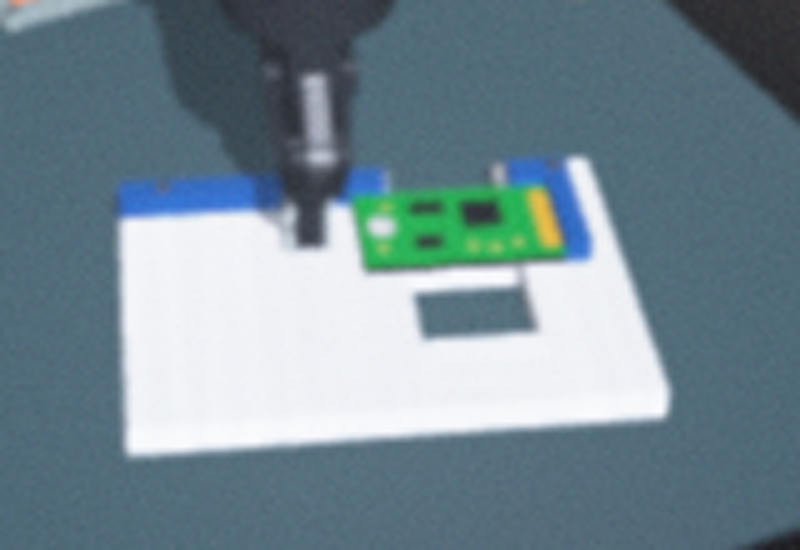

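View pics/t11.png

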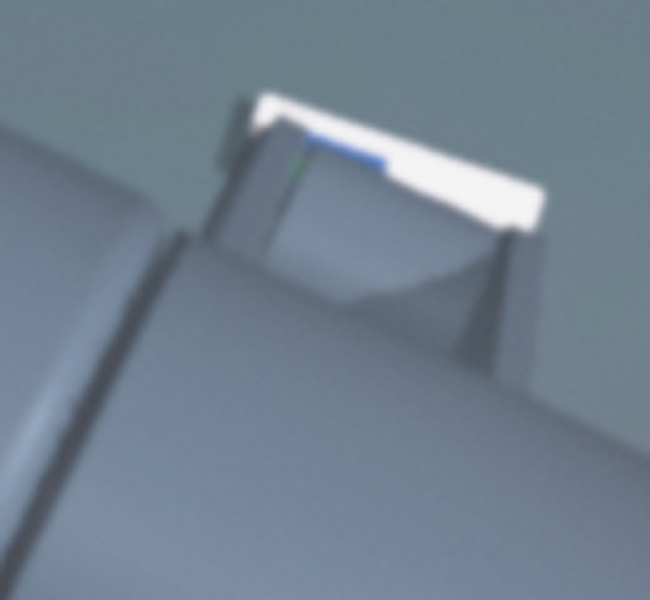

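move_arm --deltas '[[[0, 0.004, 0, 0], [0, 0.008, 0, 0], [0, 0.01, 0, 0], [0, 0.0115, 0, 0], [0, 0.0115, 0, 0]]]'

```text
t: 13.28
tcp_pos: [0.5617, -0.1348, 0.0239]
tool_rot: [0.81, 0.587, 0.0, 0.003]
force: [-0.7, 0.2, 1.1]
finger_gap: 0.0
```

move_arm --deltas '[[[0, 0.0015, 0, 0], [0, 0.0015, 0, 0], [0, 0.0015, 0, 0]]]'

```text
t: 13.53
tcp_pos: [0.5618, -0.1348, 0.0238]
tool_rot: [0.809, 0.587, -0.001, 0.002]
force: [-4.8, 0.1, 2.2]
finger_gap: -0.001
```

```bash
python3 -c "
from go import *
delta([*jw(-.056,-.002),.0245],71.9)"
```

```text
tcp [ 0.5618 -0.1348  0.0238] yaw 71.91 tilt 0.24 gap -0.001 F [-4.83  0.1   2.16] t 13.53 q6 -1.68
delta mm [ 0.6  0.4 -0.7] turn 0.01 world [ 0.5624 -0.1344  0.0245]
```

move_arm --deltas '[[[0, -0.003, 0, 0], [0, -0.007, -0.01, 0], [0, -0.007, -0.04, 0], [0, 0.02, -0.07, 0], [0, 0.055, -0.07, 0], [0, 0.0555, -0.07, 0], [0, 0.0555, -0.07, 0], [0, 0.0555, -0.07, 0], [0, 0.0555, -0.07, 0]]]' --gripper 1 --squeeze 30

```text
t: 14.28
tcp_pos: [0.613, -0.151, 0.0934]
tool_rot: [0.809, 0.587, -0.001, 0.001]
force: [0.6, -0.5, -0.9]
finger_gap: 0.996
```

```bash
python3 snap.py 12;python3 -c "
from go import *
delta([*jw(-.0003,-.001),.009],71.9)"
```

```text
top [ 0.6129 -0.151   0.0933] [[375.8, 215.2], [376.3, 214.6]]
side [ 0.6131 -0.1511  0.0933] [[347.4, 210.5], [347.5, 207.4]]
tcp [ 0.6131 -0.1511  0.0933] yaw 71.91 tilt 0.18 gap 0.999 F [ 1.28 -0.61  0.21] t 14.38 q6 -1.67
delta mm [ 1.4  2.3 84.3] turn 0.01 world [ 0.6156 -0.1507  0.009 ]
```

View pics/s12.png

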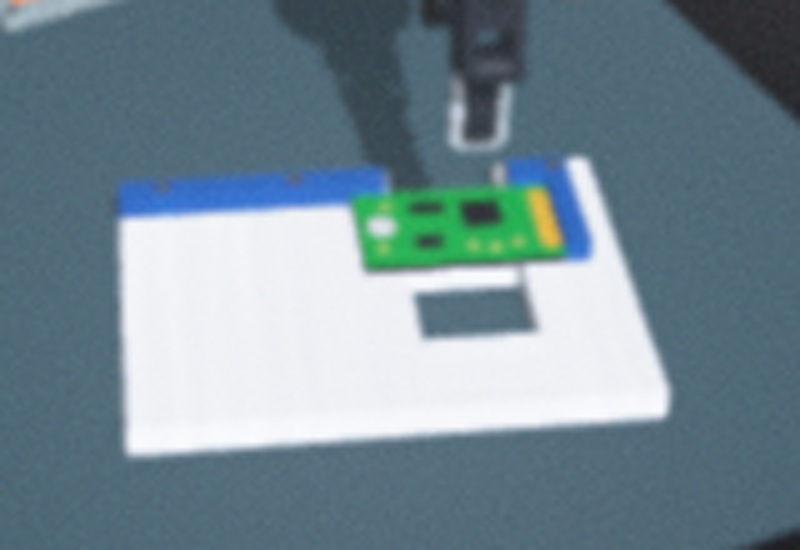

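move_arm --deltas '[[[0.0014, 0.0023, 0.01, 0], [0.0014, 0.0023, 0.035, 0], [0.0014, 0.0023, 0.055, 0], [0.0014, 0.0023, 0.06, 0], [0.0014, 0.0023, 0.06, 0]]]'

```text
t: 14.8
tcp_pos: [0.6137, -0.1497, 0.0307]
tool_rot: [0.809, 0.587, -0.003, -0.001]
force: [-0.5, -0.4, 0.4]
finger_gap: 0.997
```

```bash
python3 snap.py 13;python3 -c "
from go import *
delta([*jw(-.0003,-.001),.009],71.9)"
```

```text
top [ 0.6148 -0.1503  0.0322] [[372.2, 218.8], [372.6, 218.2]]
side [ 0.6157 -0.1506  0.0333] [[347.3, 232.2], [347.5, 229.3]]
tcp [ 0.6157 -0.1506  0.0333] yaw 71.91 tilt 0.18 gap 1.002 F [1.07 0.18 0.38] t 14.9 q6 -1.67
delta mm [-0.  -0.1 24.3] turn 0.01 world [ 0.6156 -0.1507  0.009 ]
```

View pics/s13.png

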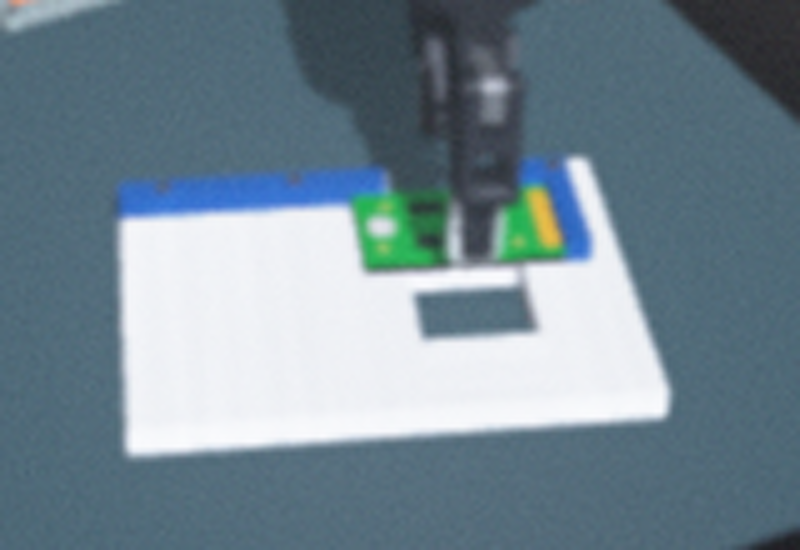

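move_arm --deltas '[[[0, 0, 0.008, 0], [0, 0, 0.016, 0], [0, 0, 0.022, 0], [0, 0, 0.0245, 0], [0, 0, 0.0245, 0], [0, 0, 0.0245, 0]]]'

```text
t: 15.4
tcp_pos: [0.6156, -0.1507, 0.0085]
tool_rot: [0.809, 0.587, -0.001, 0.001]
force: [0.2, 0.6, 0.3]
finger_gap: 0.999
```

```bash
python3 snap.py 14;python3 -c "
from go import *
delta([*jw(-.0003,-.001),.009],71.9)"
```

```text
top [ 0.6158 -0.1507  0.0088] [[371.3, 219.9], [371.6, 219.4]]
side [ 0.6159 -0.1508  0.009 ] [[347.0, 240.7], [347.1, 237.9]]
tcp [ 0.6159 -0.1508  0.009 ] yaw 71.91 tilt 0.18 gap 1.0 F [ 0.55 -0.12 -0.37] t 15.5 q6 -1.67
delta mm [-0.  -0.3 -0. ] turn 0.01 world [ 0.6156 -0.1507  0.009 ]
```

View pics/s14.png

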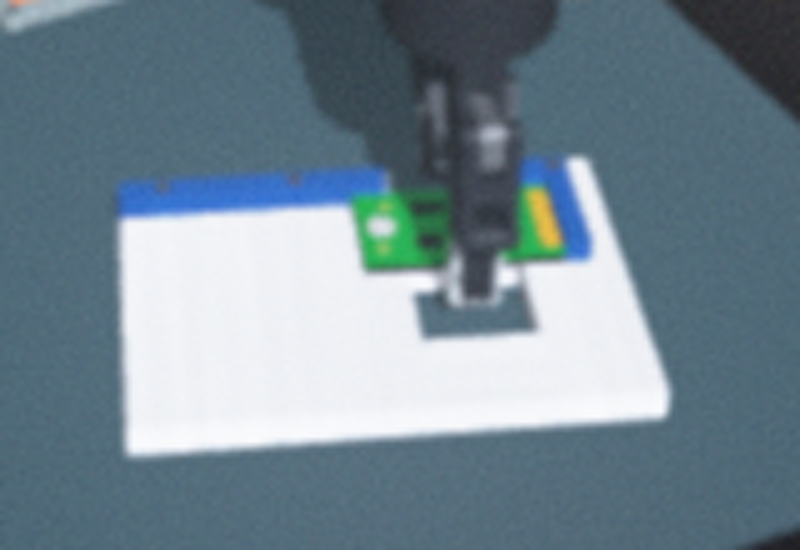

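move_arm --deltas '[[[0, 0, 0, 0], [0, 0, 0, 0], [0, 0, 0, 0], [0, 0, 0, 0], [0, 0, 0, 0], [0, 0, 0, 0], [0, 0, 0, 0], [0, 0, 0, 0]]]' --gripper 0 --squeeze 30

```text
t: 16.17
tcp_pos: [0.6161, -0.1509, 0.0095]
tool_rot: [0.809, 0.587, -0.001, 0.001]
force: [-0.0, 0.2, 5.3]
finger_gap: 0.578
```

```bash
python3 snap.py 15;python3 -c "
from go import *
delta([*jw(-.0003,-.001),.009],71.9)"
```

```text
top [ 0.6161 -0.1509  0.0094] [[371.3, 219.8], [371.7, 219.3]]
side [ 0.6161 -0.1509  0.0095] [[347.1, 240.5], [347.2, 237.8]]
tcp [ 0.6161 -0.1509  0.0095] yaw 71.91 tilt 0.19 gap 0.576 F [-1.07  0.06  5.18] t 16.27 q6 -1.67
delta mm [ 0.  -0.5  0.5] turn 0.01 world [ 0.6156 -0.1507  0.009 ]
```

View pics/s15.png

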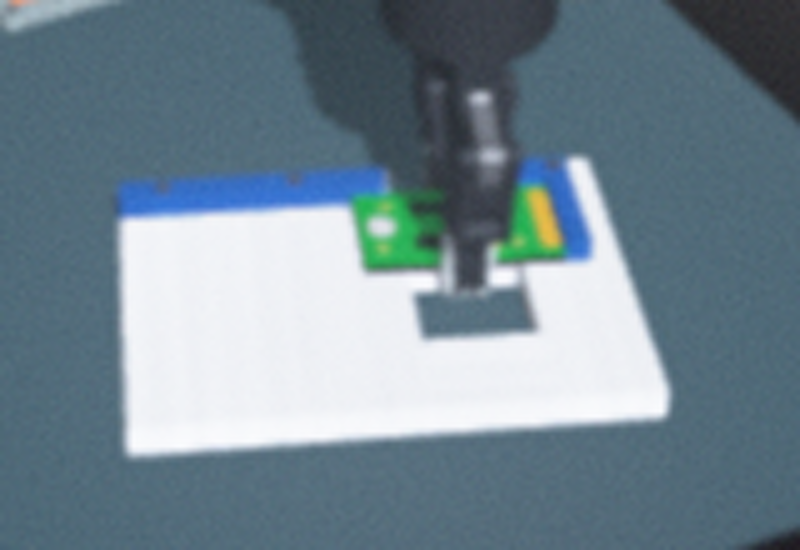

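move_arm --deltas '[[[0, 0, -0.003, 0], [0, 0, -0.008, 0], [0, 0, -0.015, 0], [0, 0, -0.025, 0], [0, 0, -0.035, 0], [0, 0, -0.045, 0], [0, 0, -0.055, 0], [0, 0, -0.06, 0], [0, 0, -0.06, 0], [0, 0, -0.06, 0]]]'

```text
t: 17.1
tcp_pos: [0.6163, -0.1507, 0.0701]
tool_rot: [0.809, 0.587, -0.001, 0.002]
force: [-0.5, 0.1, -1.5]
finger_gap: 0.575
```

```bash
python3 snap.py 16;python3 -c "
from go import *
delta([*jw(-.0003,-.001),.009],71.9)"
```

```text
top [ 0.6159 -0.1506  0.0695] [[374.3, 215.8], [374.8, 215.2]]
side [ 0.6157 -0.1505  0.0691] [[347.9, 219.2], [348.0, 216.2]]
tcp [ 0.6157 -0.1505  0.0691] yaw 71.91 tilt 0.18 gap 0.576 F [-1.3  -0.52 -0.84] t 17.2 q6 -1.67
delta mm [-0.   0.  60.1] turn 0.01 world [ 0.6156 -0.1507  0.009 ]
```

View pics/s16.png

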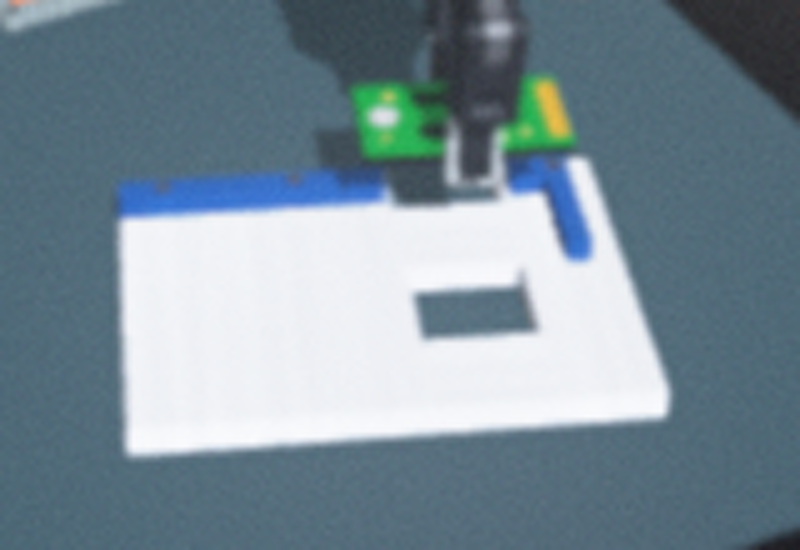

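```bash
python3 - <<'E'
from m import *
t=load('top16.pkl')
crop(t,220,200,100,85,7,'pics/tc16.png')
ct=np.array([[239.2,225.3],[260.1,223.1],[262.6,257.6],[241.4,260.1]])
rep('orange',plane(t,ct,.03))
s=load('side16.pkl');crop(s,225,145,90,60,8,'pics/sc16.png')
E
```

```text
orange ctr [0.5432 0.1694 0.03  ] ang 7.98 L 0.09177144083647895 W 0.055403774816428476
```

View pics/tc16.png

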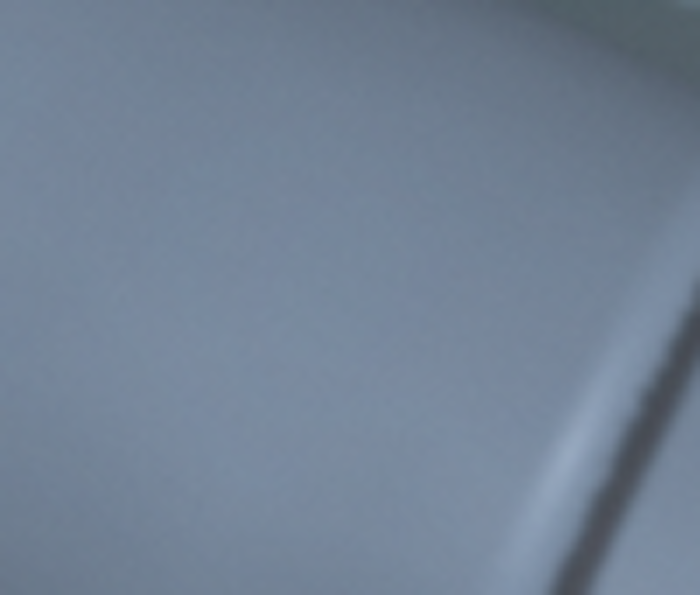

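View pics/sc16.png

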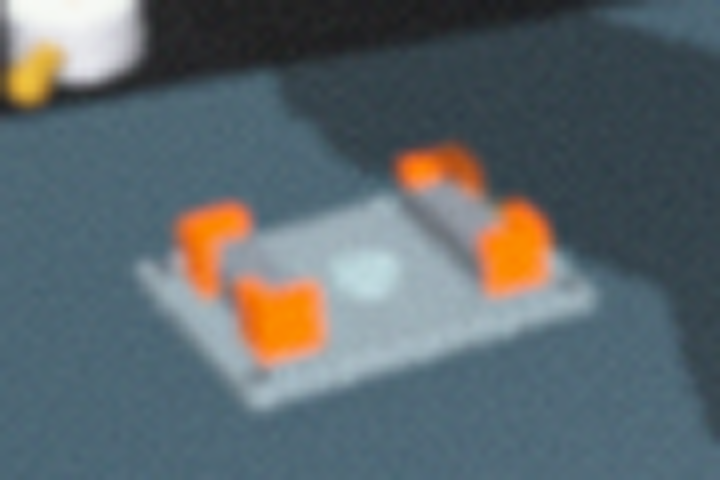

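```bash
python3 -c "
from go import *
delta([.542,.169,.07],97.6)"
```

```text
tcp [ 0.6157 -0.1505  0.0691] yaw 71.91 tilt 0.18 gap 0.576 F [-1.3  -0.52 -0.84] t 17.2 q6 -1.67
delta mm [ 280.8 -169.3   -1.8] turn -25.69 world [0.542 0.169 0.07 ]
```

move_arm --deltas '[[[0.01, -0.006, -0.002, -1], [0.03, -0.018, -0.002, -3], [0.055, -0.033, -0.002, -5], [0.08, -0.048, -0.002, -7], [0.105, -0.063, -0.002, -9], [0.13, -0.078, -0.002, -12], [0.155, -0.093, -0.002, -14], [0.18, -0.108, -0.002, -16], [0.205, -0.123, -0.002, -18], [0.23, -0.138, -0.002, -21], [0.25, -0.15, -0.002, -23], [0.265, -0.159, -0.002, -24.5], [0.275, -0.165, -0.002, -25.7], [0.28, -0.1685, -0.002, -25.7], [0.281, -0.1693, -0.002, -25.7], [0.281, -0.1693, -0.002, -25.7], [0.281, -0.1693, -0.002, -25.7], [0.281, -0.1693, -0.002, -25.7]]]'

```text
t: 18.7
tcp_pos: [0.5424, 0.1682, 0.0702]
tool_rot: [0.659, 0.752, -0.001, 0.001]
force: [-0.1, -0.3, -0.5]
finger_gap: 0.578
```

```bash
cat > snapc.py <<'E'
import sys
from h import *
from station import manip
n=sys.argv[1]
for k in('top','side'):
    d=manip.snapshot(k);d['s']=manip.sense();pickle.dump(d,open(f'{k}{n}.pkl','wb'))
    if k=='top':crop(d,200,170,110,110,5,f'pics/t{n}.png')
    else:crop(d,225,130,100,75,8,f'pics/s{n}.png')
    p=d['s']['tcp_pos'];print(k,p.round(4),proj(d,[p-[0,0,.008],p]).round(1).tolist())
E
python3 snapc.py 17;python3 -c "
from go import *
delta([.542,.169,.07],97.6)"
```

```text
top [0.5424 0.1682 0.0702] [[249.0, 240.1], [248.4, 239.7]]
side [0.5424 0.1683 0.0702] [[270.2, 162.1], [270.1, 159.4]]
tcp [0.5424 0.1683 0.0702] yaw 97.52 tilt 0.18 gap 0.578 F [-0.6   0.08 -0.77] t 18.8 q6 -1.59
delta mm [ 0.8 -0.3  0.2] turn -0.08 world [0.542 0.169 0.07 ]
```

View pics/s17.png

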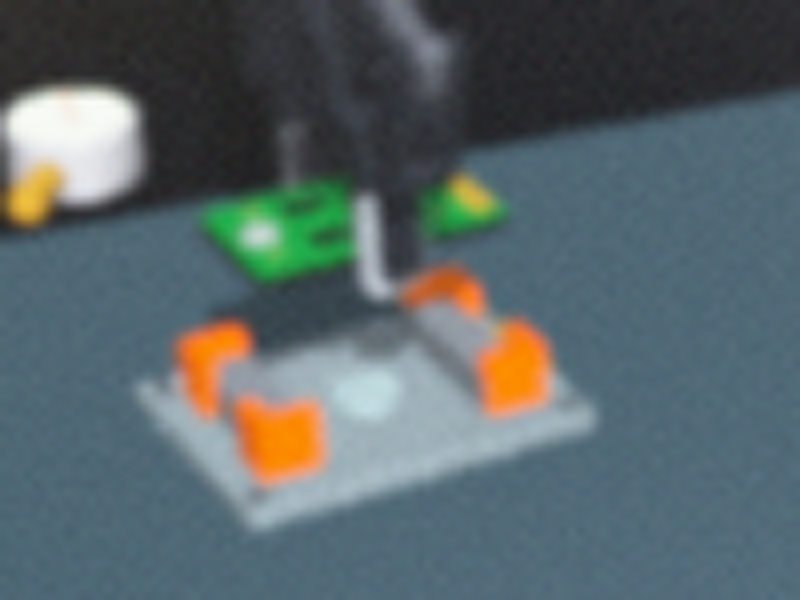

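View pics/t17.png

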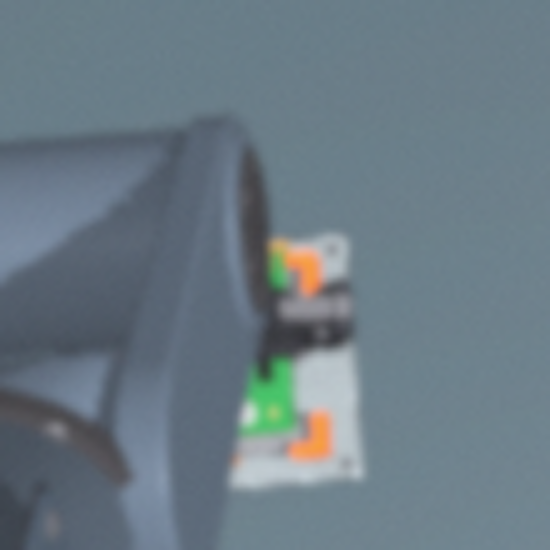

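```bash
cat > cmp.py <<'E'
from h import *
import sys
t=load('top17.pkl');s=load('side17.pkl')
f=lambda p:c2f(p,200,170,5);g=lambda p:c2f(p,225,130,8)
tcp=t['s']['tcp_pos'];M=R.from_quat(t['s']['tool_rot']).as_matrix()
bx=M[:,1];by=M[:,0]
def B(x,y,z):return tcp+bx*x+by*y+np.array([0,0,.0075])+[0,0,z]
# top edges of board
r,sd,_=edge(t,f((295,362)),f((297,432)),ch=[-1,1,-.5],hw=2.5);n,sd2,_=edge(t,f((250,437)),f((292,433)),ch=[-1,1,-.5],hw=2.5)
o=inter(r,n);print('board nr corner obs',o.round(2),sd,sd2,'pred',proj(t,[B(-.045,-.025,.003)]).round(2))
zt=tcp[2]+.0105
Pr=plane(t,r,zt);Pn=plane(t,n,zt)
for nm,P in(('right',Pr),('near',Pn)):
    print(nm,[((p-tcp)[:2]@bx[:2]*1000).round(1) for p in P],[((p-tcp)[:2]@by[:2]*1000).round(1) for p in P])
# side corners
for nm,q,b in(('near-low',(262,281),(-.045,-.025,.003)),('near-hi',(203,215),(-.045,.025,.003)),('far-low',(508,210),(.045,-.025,.003))):
    print(nm,g(q).round(2),proj(s,[B(*b)]).round(2))
# edges side
a,_,_=edge(s,g((262,278)),g((355,258)),ch=[-1,1,-.5],hw=2.5);b,_,_=edge(s,g((205,215)),g((258,275)),ch=[-1,1,-.5],hw=2.5)
print('side near-low fit',inter(a,b).round(2))
E
python3 cmp.py
```

```text
board nr corner obs [258.57 255.4 ] 0.05 0.05 pred [[258.77 256.28]]
right [np.float64(-9.5), np.float64(-44.3)] [np.float64(-24.2), np.float64(-24.6)]
near [np.float64(-43.8), np.float64(-42.8)] [np.float64(-2.3), np.float64(-23.0)]
near-low [257.31 164.69] [[258.35 163.83]]
near-hi [249.94 156.44] [[250.62 156.3 ]]
far-low [288.06 155.81] [[288.99 155.7 ]]
side near-low fit [256.67 165.05]
```

```bash
python3 - <<'E'
from h import *
s=load('side17.pkl');t=load('top17.pkl')
a=np.radians(7.6);x=np.array([np.cos(a),np.sin(a),0]);y=np.array([-x[1],x[0],0]);c=np.array([.5417,.169,0])
def C(u,v,z):return c+x*u+y*v+[0,0,z]
inv=lambda p,o,k:((p-o+.5)*k-.5).round(0)
for nm,p in(('base nl',C(-.065,-.048,.008)),('base nh',C(-.065,.048,.008)),('base fl',C(.065,-.048,.008)),('guide fl inner top',C(.0475,-.0275,.03)),('guide nl outer top',C(-.054,-.034,.03)),('nl inner end top',C(-.031,-.034,.03)),('fl end',C(.031,-.034,.03))):
    q=proj(s,[p])[0];qt=proj(t,[p])[0];print(nm,'side',inv(q,np.array([225,130]),8),'biased',inv(q+[-1.2,.6],np.array([225,130]),8),'top',inv(qt,np.array([200,170]),5),'b',inv(qt+[.1,-.75],np.array([200,170]),5))
E
```

```text
base nl side [258. 512.] biased [248. 517.] top [362. 479.] b [363. 476.]
base nh side [144. 386.] biased [134. 391.] top [181. 498.] b [181. 494.]
base fl side [602. 407.] biased [593. 412.] top [345. 239.] b [345. 235.]
guide fl inner top side [528. 340.] biased [518. 345.] top [303. 268.] b [303. 264.]
guide nl outer top side [266. 427.] biased [256. 432.] top [328. 458.] b [329. 455.]
nl inner end top side [329. 409.] biased [319. 413.] top [325. 414.] b [326. 410.]
fl end side [494. 361.] biased [485. 365.] top [317. 297.] b [318. 293.]
```

```bash
python3 -c "
from go import *
delta([.542,.1693,.0305],97.6)"
```

```text
tcp [0.5424 0.1683 0.0702] yaw 97.52 tilt 0.18 gap 0.578 F [-0.6   0.08 -0.77] t 18.8 q6 -1.59
delta mm [ 1.2 -0.2 39.7] turn -0.08 world [0.542  0.1693 0.0305]
```

move_arm --deltas '[[[0.0012, -0.0002, 0.008, 0], [0.0012, -0.0002, 0.02, 0], [0.0012, -0.0002, 0.032, 0], [0.0012, -0.0002, 0.039, 0], [0.0012, -0.0002, 0.0397, 0], [0.0012, -0.0002, 0.0397, 0], [0.0012, -0.0002, 0.0397, 0]]]'

```text
t: 19.38
tcp_pos: [0.542, 0.1693, 0.0302]
tool_rot: [0.659, 0.752, -0.002, 0.001]
force: [0.5, -0.3, -0.3]
finger_gap: 0.574
```

```bash
python3 snapc.py 18;python3 -c "
from go import *
delta([.542,.1693,.0305],97.6)"
```

```text
top [0.5422 0.1694 0.0306] [[251.3, 242.0], [250.7, 241.7]]
side [0.5424 0.1694 0.0308] [[271.0, 174.4], [270.8, 171.9]]
tcp [0.5424 0.1694 0.0308] yaw 97.53 tilt 0.17 gap 0.577 F [ 0.16 -0.51 -0.22] t 19.48 q6 -1.59
delta mm [-0.1 -0.4  0.3] turn -0.07 world [0.542  0.1693 0.0305]
```

View pics/s18.png

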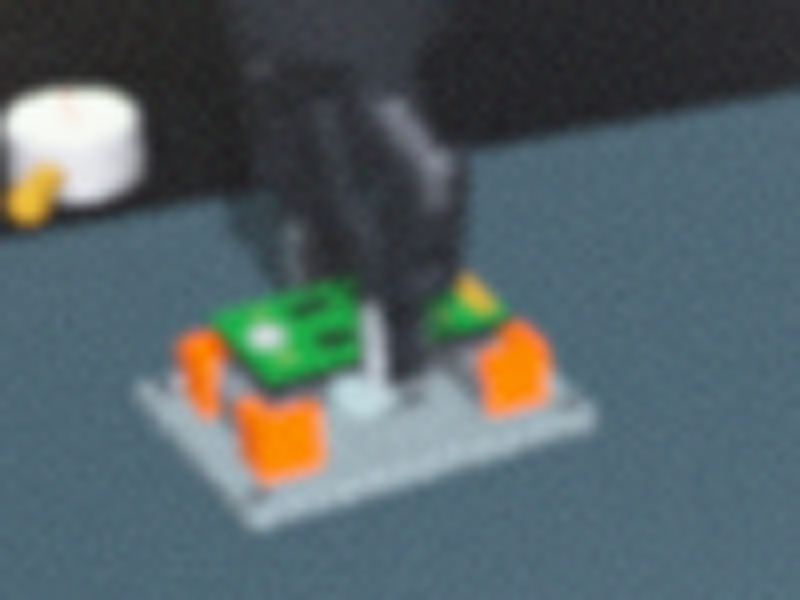

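View pics/t18.png

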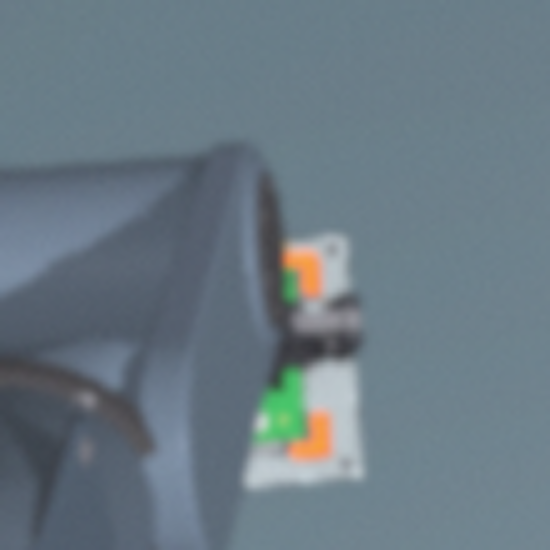

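```bash
cat > c18.py <<'E'
from h import *
t=load('top18.pkl');s=load('side18.pkl')
f=lambda p:c2f(p,200,170,5);g=lambda p:c2f(p,225,130,8)
tcp=t['s']['tcp_pos'];M=R.from_quat(t['s']['tool_rot']).as_matrix();bx=M[:2,1];by=M[:2,0]
loc=lambda P:[(((p[:2]-tcp[:2])@bx*1000).round(1),((p[:2]-tcp[:2])@by*1000).round(1)) for p in P]
def E(n,d,m,a,b,ch,z,hw=2):
    l,sd,_=edge(d,m(a),m(b),ch=ch,hw=hw);print(n,round(sd,2),loc(plane(d,l,z)));return l
gr=[-1,1,-.5];orr=[1,-.3,-1];zb=tcp[2]+.0105
r=E('board right',t,f,(303,375),(306,440),gr,zb)
n=E('board near',t,f,(262,443),(304,439),gr,zb)
E('guide nr outer right',t,f,(329,413),(330,458),orr,.03)
E('guide nr outer near',t,f,(293,456),(328,459),orr,.03)
E('guide nr inner far end',t,f,(306,412),(328,411),orr,.03,1.5)
E('guide fr outer right',t,f,(321,250),(322,296),orr,.03)
E('guide fr outer far',t,f,(290,249),(321,247),orr,.03)
E('guide fr near end',t,f,(302,297),(321,296),orr,.03,1.5)
E('board right far',t,f,(297,268),(299,300),gr,zb,1.5)
E('base right',t,f,(347,250),(362,472),None,.008)
E('base far',t,f,(290,240),(345,235),None,.008);E('base near',t,f,(255,488),(360,478),None,.008)
E
python3 c18.py
```

```text
board right 0.07 [(np.float64(-11.3), np.float64(-24.0)), (np.float64(-45.0), np.float64(-25.8))]
board near 0.09 [(np.float64(-43.3), np.float64(-2.4)), (np.float64(-44.1), np.float64(-24.1))]
guide nr outer right 0.05 [(np.float64(-31.2), np.float64(-36.6)), (np.float64(-54.5), np.float64(-35.3))]
guide nr outer near 0.05 [(np.float64(-53.5), np.float64(-15.9)), (np.float64(-54.0), np.float64(-34.3))]
guide nr inner far end 0.05 [(np.float64(-29.8), np.float64(-24.4)), (np.float64(-30.0), np.float64(-35.9))]
guide fr outer right 0.06 [(np.float64(55.6), np.float64(-36.5)), (np.float64(30.8), np.float64(-36.2))]
guide fr outer far 0.05 [(np.float64(56.4), np.float64(-21.6)), (np.float64(55.1), np.float64(-38.1))]
guide fr near end 0.05 [(np.float64(31.7), np.float64(-26.3)), (np.float64(30.8), np.float64(-36.3))]
board right far 0.05 [(np.float64(45.0), np.float64(-26.0)), (np.float64(28.0), np.float64(-26.0))]
base right 0.12 [(np.float64(58.3), np.float64(-49.1)), (np.float64(-61.7), np.float64(-48.4))]
base far 0.17 [(np.float64(64.9), np.float64(-18.6)), (np.float64(69.4), np.float64(-48.5))]
base near 0.13 [(np.float64(-63.3), np.float64(8.3)), (np.float64(-64.1), np.float64(-47.4))]
```

move_arm --deltas '[[[0, 0, 0.002, 0], [0, 0, 0.004, 0], [0, 0, 0.006, 0], [0, 0, 0.0075, 0], [0, 0, 0.0075, 0], [0, 0, 0.0075, 0]]]'

```text
t: 19.98
tcp_pos: [0.5422, 0.1694, 0.0232]
tool_rot: [0.659, 0.752, -0.001, 0.001]
force: [0.0, 0.2, -0.8]
finger_gap: 0.578
```

```bash
python3 snapc.py 19;python3 -c "
from go import *
delta([.542,.1693,.018],97.6)"
```

```text
top [0.5423 0.1694 0.0233] [[251.8, 242.3], [251.3, 242.0]]
side [0.5424 0.1694 0.0233] [[271.1, 176.8], [271.0, 174.3]]
tcp [0.5424 0.1694 0.0233] yaw 97.53 tilt 0.17 gap 0.578 F [-0.27  0.18 -1.37] t 20.08 q6 -1.59
delta mm [-0.  -0.4  5.3] turn -0.07 world [0.542  0.1693 0.018 ]
```

View pics/s19.png

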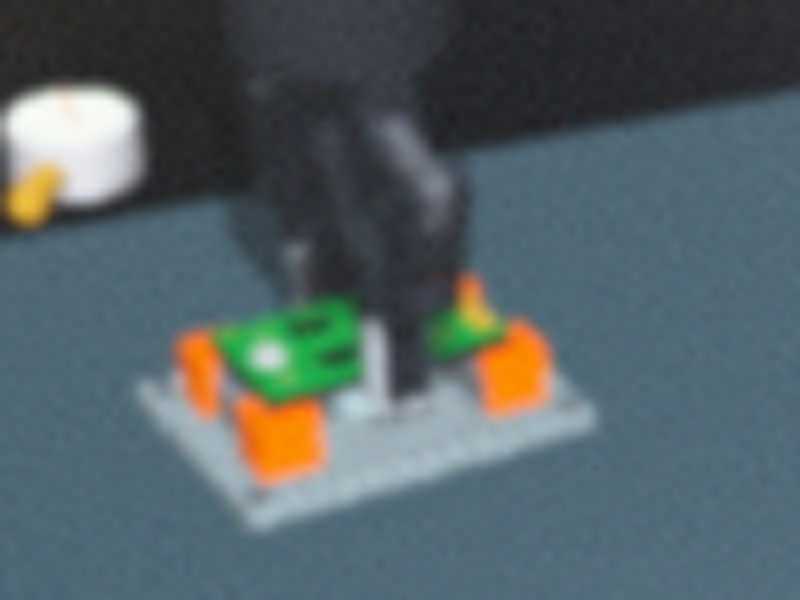

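move_arm --deltas '[[[0, 0, 0.0015, 0], [0, 0, 0.003, 0], [0, 0, 0.0045, 0], [0, 0, 0.0045, 0], [0, 0, 0.0045, 0]]]'

```text
t: 20.5
tcp_pos: [0.5422, 0.1694, 0.0186]
tool_rot: [0.659, 0.752, -0.001, 0.001]
force: [0.2, 0.4, -0.9]
finger_gap: 0.577
```

move_arm --deltas '[[[0, 0, 0.001, 0], [0, 0, 0.001, 0], [0, 0, 0.001, 0]]]'

```text
t: 20.75
tcp_pos: [0.5422, 0.1694, 0.0176]
tool_rot: [0.659, 0.752, -0.001, 0.001]
force: [0.2, 0.2, -0.3]
finger_gap: 0.575
```

move_arm --deltas '[[[0, 0, 0.001, 0], [0, 0, 0.001, 0], [0, 0, 0.001, 0]]]'

```text
t: 21.0
tcp_pos: [0.5423, 0.1694, 0.0174]
tool_rot: [0.659, 0.752, -0.001, 0.001]
force: [-1.9, 0.0, 4.4]
finger_gap: 0.575
```

```bash
python3 snapc.py 20
```

```text
top [0.5423 0.1694 0.0174] [[252.2, 242.6], [251.7, 242.3]]
side [0.5423 0.1694 0.0174] [[271.2, 178.6], [271.1, 176.1]]
```

View pics/s20.png

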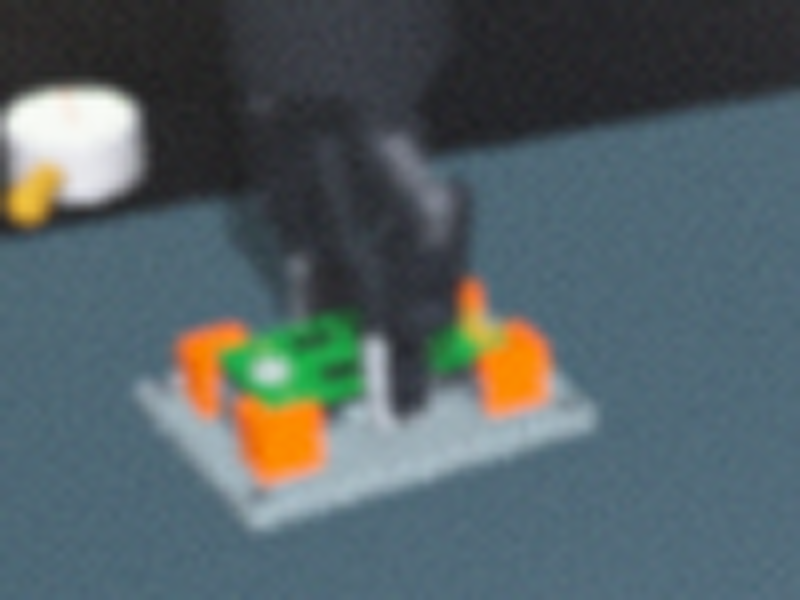

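View pics/t20.png

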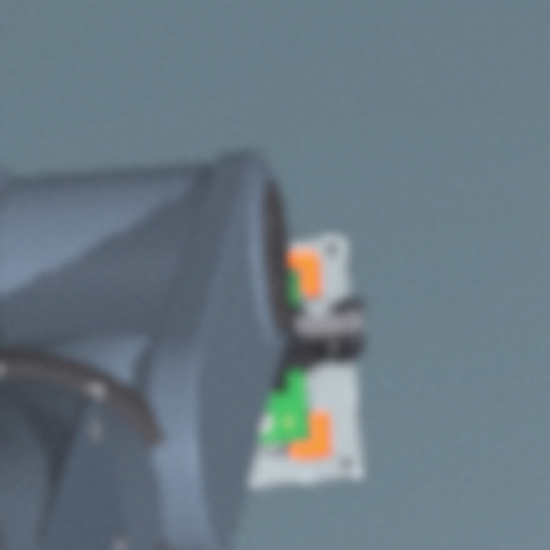

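The board sits between the guides at the expected height. Next I release it and rise straight up.

move_arm --deltas '[[[0, 0, -0.0005, 0], [0, 0, -0.0005, 0], [0, 0, -0.0005, 0], [0, 0, -0.0005, 0], [0, 0, -0.0005, 0], [0, 0, -0.0005, 0], [0, 0, -0.0005, 0]]]' --gripper 1

```text
t: 21.68
tcp_pos: [0.5423, 0.1694, 0.0178]
tool_rot: [0.659, 0.752, -0.001, 0.001]
force: [-0.6, -1.3, 0.5]
finger_gap: 1.003
```

move_arm --deltas '[[[0, 0, -0.005, 0], [0, 0, -0.015, 0], [0, 0, -0.03, 0], [0, 0, -0.06, 0], [0, 0, -0.09, 0], [0, 0, -0.12, 0], [0, 0, -0.15, 0], [0, -0.04, -0.16, 0], [0, -0.08, -0.16, 0], [0, -0.11, -0.16, 0], [0, -0.11, -0.16, 0], [0, -0.11, -0.16, 0]]]'

```text
t: 22.68
tcp_pos: [0.4313, 0.1554, 0.1789]
tool_rot: [0.659, 0.752, -0.001, 0.001]
force: [1.0, -0.3, -0.3]
finger_gap: 1.001
```

```bash
python3 snapc.py 21
```

```text
top [0.4337 0.1555 0.179 ] [[242.0, 283.6], [241.3, 283.5]]
side [0.4348 0.1556 0.1788] [[227.4, 133.5], [227.0, 130.5]]
```

View pics/s21.png

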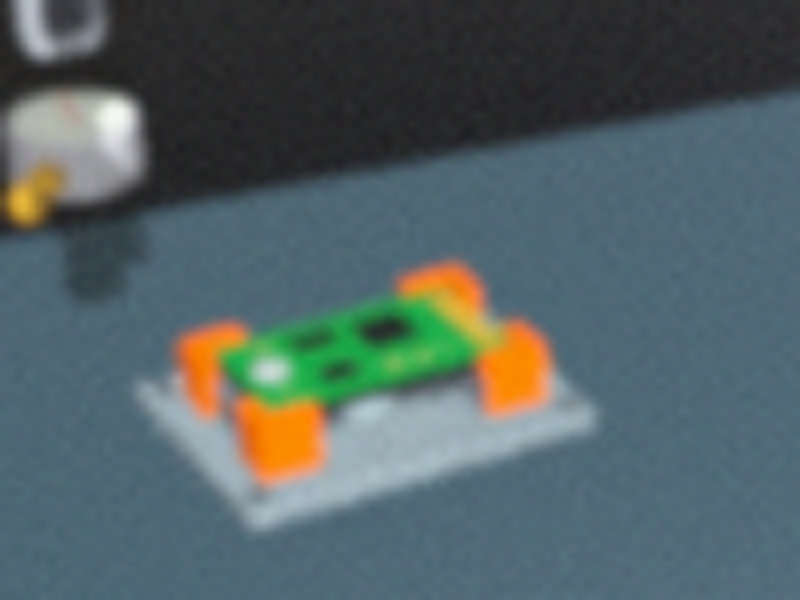

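View pics/t21.png

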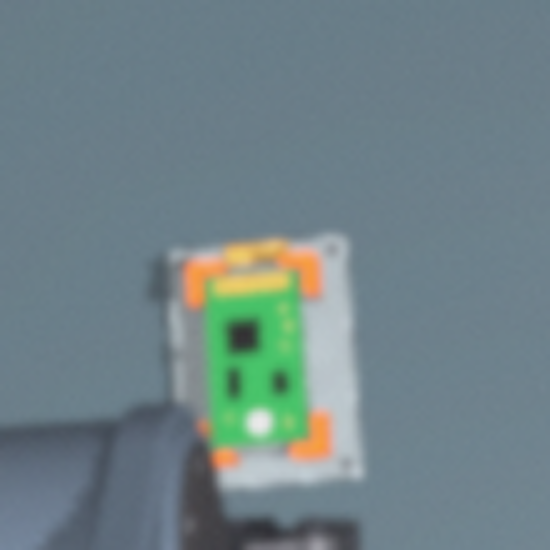

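```bash
python3 -c "
from station import manip
s=manip.sense();print(s['t'],s['force'],s['qd'].round(3));print(manip.sign_off())"
```

```text
22.7833 [ 0.31649754 -0.10680596  0.26206185] [-0.003  0.022 -0.024  0.001 -0.    -0.002]
the job is handed in; nothing more can be done
None
```

The board is in the detector carrier, and I handed the job in at 22.8 s with the hand well clear; no verdict is reported.

- **Squaring in the jig:** With the fingers closed I slid the board in +y, then into the end stop (about 5 N) and the fence (about 5 N). A second nudge against the stop (about 5 N) came up within 0.4 mm of the first reading.
- **Pick and place:** I gripped it through the cut-outs with a 30 N squeeze. I lifted it 60 mm straight up, turned it 25.7° and lowered it until the bearers pushed back with 4.4 N at the expected height. Then I opened the fingers and rose straight up.
- **Last checks:** Both final pictures show the board flat between the four orange guides, brass contacts next to the brass tab. The last numeric check, just before the board went between the guides, had it centred to about 1 mm and turned well under 1°. The force readings when I handed in were only noise.
- **Neighbours:** I never approached the gauge, the jar or the screwdriver. The final pictures cover only the gauge (its place unchanged), so the jar and screwdriver were not rechecked at the end.
- **Disagreements:** The two cameras differed by about 5 mm along the fence. The robot's contact with the end stop put the top view about 2 mm high and the side view about 3 mm low, and I corrected for that. A rough check of the carrier from the side view was up to 2 mm off the top view; I placed by the top view.
- **Mistake:** My first move call was in millimetres instead of metres. The speed limit clipped it to a short free move in the intended direction, and nothing was touched.

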